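Clean the edge contacts of plug-in boards at the repair bench

TASK

Swing the bench magnifier clear of the board holder, lay every driver board that is there in the bay that fits its width, contacts at the holder's open front, and lay the retaining bar across both saddles over them, evenly to both sides. Then take the cleaning pen and, starting with the widest board and working towards the narrow-bay end, draw its nib slowly, lightly pressed (springing, never driven right in), along the middle of each board's contact strip from the head (wide-bay) end to the tail end, keeping off the rest of the board. Hang the pen back in its stand and swing the magnifier back so that the lens is centred over the holder for inspection, leaving boards and bar in place and the multimeter, tape and pliers alone.

Things in the scene. Friction and masses are not known exactly. Their poses are not given: they have to be found in the camera images.
- wide: Wide driver board, loose, about 80 g, may be absent: green board 80 mm wide (y) x 52 deep (x) x 4 thick, gold contacts along its front edge (-x), finned aluminium heat sink 24 mm deep (x -6 to +18) x 62 wide, top 22 mm above the underside; pinch the sink front to back (across x). Origin: centre of the underside, z up
- wide_mid (a point): Middle of the wide board's contact strip, on its upper face, 5 mm in from the front edge; the strip is 9 mm deep (x) and 70 mm long, straight along the board's y (head end at +y, towards the wide-bay end of the holder when seated; tail end at -y); axes as the board's
- middle: Middle driver board, loose, about 80 g, may be absent: green board 60 mm wide (y) x 52 deep (x) x 4 thick, gold contacts along its front edge (-x), finned aluminium heat sink 24 mm deep (x -6 to +18) x 42 wide, top 22 mm above the underside; pinch the sink front to back (across x). Origin: centre of the underside, z up
- middle_mid (a point): Middle of the middle board's contact strip, on its upper face, 5 mm in from the front edge; the strip is 9 mm deep (x) and 50 mm long, straight along the board's y (head end at +y, towards the wide-bay end of the holder when seated; tail end at -y); axes as the board's
- narrow: Narrow driver board, loose, about 80 g, may be absent: green board 42 mm wide (y) x 52 deep (x) x 4 thick, gold contacts along its front edge (-x), finned aluminium heat sink 24 mm deep (x -6 to +18) x 24 wide, top 22 mm above the underside; pinch the sink front to back (across x). Origin: centre of the underside, z up
- narrow_mid (a point): Middle of the narrow board's contact strip, on its upper face, 5 mm in from the front edge; the strip is 9 mm deep (x) and 32 mm long, straight along the board's y (head end at +y, towards the wide-bay end of the holder when seated; tail end at -y); axes as the board's
- holder: Board holder, fixed: low metal bed with three bays along its y, 85, 65 and 47 mm wide from the +y end to the -y end, one per board (2.5 mm play each side), parted by 6 mm black ribs 10 mm above the bay floors; 10 mm wall behind (+x), open in front (-x). Notched saddle posts at y = +-120 mm, 14 mm thick. Origin: on the bench under its middle; x from open front to back
- bay_wide (a point): Middle of the wide bay's floor, 20 mm above the bench, where the wide board's origin belongs (back wall is then 2 to 3 mm behind the board); axes as the holder's
- bay_middle (a point): The same for the middle bay
- bay_narrow (a point): The same for the narrow bay
- bar_seat (a point): Point midway between the two saddle notches, at the height of their floors (43.5 mm above the bench, 1.5 mm above the seated boards' heat sinks, 6 mm behind the holder's origin in x), where the bar's origin belongs; axes as the holder's. The notches are 19 mm wide (x) and 12 mm deep, open on top and at both ends
- bar: Retaining bar, loose, 160 g: plain square-edged aluminium bar 280 mm long (own y) x 14 mm wide (own x) x 16 mm high; origin at the centre of its underside; either way round
- pen: Contact-cleaning pen, loose, 35 g, standing upright nib down in its stand: round barrel 13 mm thick, 141 mm long, black collar 22 mm across from 46 to 52 mm above the nib's end, which hangs on the stand's top. Origin: at the end of the unpressed nib; z runs up the barrel. Grip it 85 to 105 mm up
- nib (a joint): How far the sprung nib (4 mm thick) is pressed into the pen: 0 free, 0.006 m right in; the spring gives 0.6 N at first touch and 2.4 N right in
- nib_tip (a point): End of the nib; moves with the nib
- stand_mouth (a point): Pen stand, fixed: black block 56 x 56 x 50 mm high with a 17 mm hole straight down through its middle. This point: centre of the hole's mouth, 50 mm above the bench; with the pen seated its origin lies 46 mm below this point
- lamp_arm (a joint): Swing of the magnifier arm about the column (rad): about 0 with the lens over the holder, grows as the arm swings clockwise seen from above, towards the robot's left and clear; stops at -0.4 and 1.6; stays where it is left; about 1 N at the grip moves it
- lamp_hinge (a point): Bench magnifier: white foot 130 mm across and 26 mm high, fixed, with a column 22 mm thick up to 229 mm. This point: on the column's axis, at the height of the arm (210 mm)
- lens (a point): Centre of the magnifier's round lens head (123 mm across over all, 201 to 220 mm above the bench), 269 mm from the hinge
- lamp_grip (a point): On the upright black grip stud of the arm (17 mm thick, round, from 214 to 264 mm above the bench, 192 mm from the hinge, just inside the lens head): point 20 mm below its top; the arm below it is 16 mm thick, top at 218 mm
- meter: Bystander: red multimeter 165 x 78 x 36 mm, lying on the bench; origin under its centre; leave alone
- tape: Bystander: roll of yellow tape, 94 mm across, 48 mm high; leave alone
- pliers: Bystander: red-handled pliers about 155 mm long; leave alone
Mind the look-alikes: they are no part of the job. What is shaped like the wide but black or red is not meant. What is shaped like the narrow but brown is not meant.

How it is judged (in metres and radians):
On the way, in this order (a step that is already met when the one before it is completed fails the run):
1. the magnifier is swung clear of the holder, every board is seated in its own bay with its contacts to the open front, and the bar lies across both saddles, let go (horizontal distance between lens and holder above 0.2 m and x of wide in the frame of bay_wide between -0.006 and 0.006 m and y of wide in the frame of bay_wide between -0.005 and 0.005 m and z of wide in the frame of bay_wide between -0.003 and 0.003 m and x of wide_mid in the frame of bay_wide below -0.01 m and angle between the x axis of each of wide, middle, narrow and the x axis of holder, either way round below 0.1 rad and x of middle in the frame of bay_middle between -0.006 and 0.006 m and y of middle in the frame of bay_middle between -0.005 and 0.005 m and z of middle in the frame of bay_middle between -0.003 and 0.003 m and x of middle_mid in the frame of bay_middle below -0.01 m and x of narrow in the frame of bay_narrow between -0.006 and 0.006 m and y of narrow in the frame of bay_narrow between -0.005 and 0.005 m and z of narrow in the frame of bay_narrow between -0.003 and 0.003 m and x of narrow_mid in the frame of bay_narrow below -0.01 m and x of bar in the frame of bar_seat between -0.005 and 0.005 m and y of bar in the frame of bar_seat between -0.01 and 0.01 m and z of bar in the frame of bar_seat between -0.003 and 0.003 m and angle between the y axis of bar and the y axis of holder, either way round below 0.05 rad and contact force between the fingers and bar below 0.1 N), for 0.3 s.
2. the nib, pressed in a little, is at the head end of the wide board's contact strip (x of nib_tip in the frame of wide_mid between -0.0045 and 0.0045 m and y of nib_tip in the frame of wide_mid between 0.028 and 0.038 m and z of nib_tip in the frame of wide_mid between -0.002 and 0.002 m and contact force between pen and wide above 0.2 N), for 0.15 s.
3. the nib, pressed in a little, is at the middle of the wide board's contact strip (x of nib_tip in the frame of wide_mid between -0.0045 and 0.0045 m and y of nib_tip in the frame of wide_mid between -0.005 and 0.005 m and z of nib_tip in the frame of wide_mid between -0.002 and 0.002 m and contact force between pen and wide above 0.2 N), for 0.15 s.
4. the nib, pressed in a little, is at the tail end of the wide board's contact strip (x of nib_tip in the frame of wide_mid between -0.0045 and 0.0045 m and y of nib_tip in the frame of wide_mid between -0.038 and -0.028 m and z of nib_tip in the frame of wide_mid between -0.002 and 0.002 m and contact force between pen and wide above 0.2 N), for 0.15 s.
5. the nib, pressed in a little, is at the head end of the middle board's contact strip (x of nib_tip in the frame of middle_mid between -0.0045 and 0.0045 m and y of nib_tip in the frame of middle_mid between 0.018 and 0.028 m and z of nib_tip in the frame of middle_mid between -0.002 and 0.002 m and contact force between pen and middle above 0.2 N), for 0.15 s.
6. the nib, pressed in a little, is at the middle of the middle board's contact strip (x of nib_tip in the frame of middle_mid between -0.0045 and 0.0045 m and y of nib_tip in the frame of middle_mid between -0.005 and 0.005 m and z of nib_tip in the frame of middle_mid between -0.002 and 0.002 m and contact force between pen and middle above 0.2 N), for 0.15 s.
7. the nib, pressed in a little, is at the tail end of the middle board's contact strip (x of nib_tip in the frame of middle_mid between -0.0045 and 0.0045 m and y of nib_tip in the frame of middle_mid between -0.028 and -0.018 m and z of nib_tip in the frame of middle_mid between -0.002 and 0.002 m and contact force between pen and middle above 0.2 N), for 0.15 s.
8. the nib, pressed in a little, is at the head end of the narrow board's contact strip (x of nib_tip in the frame of narrow_mid between -0.0045 and 0.0045 m and y of nib_tip in the frame of narrow_mid between 0.009 and 0.019 m and z of nib_tip in the frame of narrow_mid between -0.002 and 0.002 m and contact force between pen and narrow above 0.2 N), for 0.15 s.
9. the nib, pressed in a little, is at the middle of the narrow board's contact strip (x of nib_tip in the frame of narrow_mid between -0.0045 and 0.0045 m and y of nib_tip in the frame of narrow_mid between -0.005 and 0.005 m and z of nib_tip in the frame of narrow_mid between -0.002 and 0.002 m and contact force between pen and narrow above 0.2 N), for 0.15 s.
10. the nib, pressed in a little, is at the tail end of the narrow board's contact strip (x of nib_tip in the frame of narrow_mid between -0.0045 and 0.0045 m and y of nib_tip in the frame of narrow_mid between -0.019 and -0.009 m and z of nib_tip in the frame of narrow_mid between -0.002 and 0.002 m and contact force between pen and narrow above 0.2 N), for 0.15 s.
At the end, for the whole second after the job is handed in: Each board flat in its own bay (6 mm front to back, 5 mm sideways, 0.1 rad), contacts to the front; bar in both saddles, centred to 10 mm, released; pen hung upright in its stand (6 mm); lens centre within 35 mm of the holder's middle seen from above, at rest (x of wide in the frame of bay_wide between -0.006 and 0.006 m and y of wide in the frame of bay_wide between -0.005 and 0.005 m and z of wide in the frame of bay_wide between -0.003 and 0.003 m and x of wide_mid in the frame of bay_wide below -0.01 m and angle between the x axis of each of wide, middle, narrow and the x axis of holder, either way round below 0.1 rad and x of middle in the frame of bay_middle between -0.006 and 0.006 m and y of middle in the frame of bay_middle between -0.005 and 0.005 m and z of middle in the frame of bay_middle between -0.003 and 0.003 m and x of middle_mid in the frame of bay_middle below -0.01 m and x of narrow in the frame of bay_narrow between -0.006 and 0.006 m and y of narrow in the frame of bay_narrow between -0.005 and 0.005 m and z of narrow in the frame of bay_narrow between -0.003 and 0.003 m and x of narrow_mid in the frame of bay_narrow below -0.01 m and x of bar in the frame of bar_seat between -0.005 and 0.005 m and y of bar in the frame of bar_seat between -0.01 and 0.01 m and z of bar in the frame of bar_seat between -0.003 and 0.003 m and angle between the y axis of bar and the y axis of holder, either way round below 0.05 rad and contact force between the fingers and bar below 0.1 N and horizontal distance between lens and holder below 0.035 m and velocity of joint lamp_arm between -0.05 and 0.05 rad/s and horizontal distance between pen and stand_mouth below 0.006 m and angle between pen's own z axis and vertical below 0.12 rad and z of pen in the frame of stand_mouth between -0.05 and -0.041 m); the robot touches nothing.
It fails at once if the pen's nib is driven right in (pressed too hard) (value of joint nib above 0.0055 m).
It fails at once if the pen scrapes a board behind its contact strip ((contact force between pen and wide above 0.3 N and x of nib_tip in the frame of wide_mid above 0.0075 m) or (contact force between pen and middle above 0.3 N and x of nib_tip in the frame of middle_mid above 0.0075 m) or (contact force between pen and narrow above 0.3 N and x of nib_tip in the frame of narrow_mid above 0.0075 m)).
It fails at once if the pen is swept or stabbed (over 10 cm/s) while pressed on a board ((contact force between pen and wide above 0.2 N or contact force between pen and middle above 0.2 N or contact force between pen and narrow above 0.2 N) and value of joint nib above 0.0008 m and linear speed of pen above 0.1 m/s).
It fails at once if the multimeter, the tape or the pliers are pushed more than 3 cm (distance of any of meter, tape, pliers from where it was at the start of the episode above 0.03 m).
Of wide, middle, narrow only 2 to 3 are there at a start; the rules pass over those that are not, and their reading is None.
At some moment in a run one of wide, middle, narrow, bar may be knocked a few centimetres aside while the robot is not near it.
It also fails if it takes over 210 s, if anything falls off the work surface, if the arm or the gripper's body presses on something with over 40 N, if the wrist force passes 120 N, or if a joint passes its speed limit or range.

ROBOT

A 6-joint arm with a two-finger parallel gripper is mounted at the origin on the work surface. World frame = base frame: x ahead of the robot, y to its left, z up, the work surface at z = 0. Lengths are in mm, angles in rad, forces in N, time in s.
With the tool pointing down it reaches from about 400 to 925 mm from the base axis. Payload 3.4 kg.
Tool frame: the origin (TCP) lies midway between the tips of the shut fingers; the grasp point (between the pads) lies 19 mm behind it (tcp_to_grasp is the distance from the TCP to the grasp point, in mm); z points along the fingers, y is the line along which they close (so a half turn about z gives the same grasp; the last joint's range is limited). The gripper opens to 85 mm and grips with 20 to 120 N. Pads are 22 mm wide; open, the fingers measure 114 mm over their backs; the gripper's body (76 mm by 85 mm) begins 54 mm behind the grasp point. The pads swing forward as they close: fully open they stand 13 mm farther back than shut.
Start: joints at [1.103, 0.307, 1.506, -0, 1.328, -0.073], TCP at [220.651, 530.984, 231.305] pointing down, gripper open.
Joint ranges: [-3.12, 3.12], [-1.05, 2.28], [0.14, 2.33], [-1.42, 4.57], [0.1, 2.73], [-2.68, 2.68]. Speed limits (rad/s): [2.57, 2.57, 3.14, 3.14, 3.14, 3.14].

INTERFACE

Orientations are given as a rotation vector (axis times angle).
In Python, from rig import sense, snapshot, camera_params, finish_job, tcp_to_grasp gives the robot as it stands.
- The arm moves only by the tool move_arm, never from a script. Its argument "series" is a list of rows, each an object of numbers: "grip": the finger opening in m, from 0 to 0.0854; "x", "y", "z": the shift along the world's x, y, z in m; "ax", "ay", "az": the turn, a rotation vector about the world's x, y, z in degrees. In form: [{"grip": .., "x": .., "y": .., "z": .., "ax": .., "ay": .., "az": ..}, ...]. A call has 1 to 10 rows; each row is the pose to reach, as a shift and turn from the pose commanded when the call began; what a row does not reach only later rows make up. A row lasts 1/12 s, in which the tool goes at most 41.7 mm and 7.16 degrees, less where a joint would pass 70% of its speed; a pose out of reach is approached as far as the arm can. A call with a gripper value outside its range is refused whole. The fingers move at their own pace and stop on an object; the grip force is fixed at half the most. Time passes only in rows, so rows that repeat a pose let the fingers close. It gives the time, the measured TCP pose, the force, the opening and the grip force at its end, in the units of the state.
- sense(): the state, without advancing time (a new reading comes with each control period).
- snapshot(name): name is "side" or "top"; returns the picture (384x512x3 uint8, blue, green, red); there is no depth.
- camera_params(name): a dict with "K" (3x3 intrinsics, pixels), "extrinsics" (4x4, takes a point from camera to world coordinates). Camera axes: x right, y up, looking along -z (the intrinsics and any distortion apply to the point x, -y, -z); pixel columns grow to the right and rows downward; lengths in mm; the calibration is good to about 2 mm. A picture is of the moment at which its call begins. camera_params takes no time and is no camera call.
- finish_job(): hands the job in; it is judged then, once.
The state is a dict: "time_s": time; "qpos": joint angles; "qvel": joint speeds; "joint_torque": joint torques, N m; "tool_pos": TCP position; "tool_rot": TCP orientation; "contact_force": force on the tool from outside, world axes, zero at the start; "ft_torque": the same for the moment, N m; "opening": finger opening in mm; "finger_force": force on a finger pad.
Only numpy, scipy, OpenCV 4.12 (cv2) and the standard library are available. Lean on these libraries where they do the work, as an engineer would, in place of code of your own. Each camera call takes 0.05 s, during which the arm holds its last target. There are 200 camera calls.

## Working session

There is one attempt and no reset: what is moved stays moved. The work goes in short steps, Python scripts to look and compute and a tool call to move; the robot and the scene stay as the last step left them, time stands still between calls to the robot, and variables do not carry over. Pictures are saved under pics/ and viewed, at most 14 in all, crops included, and the job is handed in when it is done.

Besides the shell and the picture viewer there is one more tool, called after "Emit:" as name(argument=value, ...) on one line, values as JSON. move_arm: Moves the arm, as the interface text tells. Its arguments: {"type":"object","properties":{"series":{"type":"array"}},"required":["series"]}

```bash
mkdir -p pics; ls; python3 - <<'E'
from rig import *
import cv2,json
print(sense()); print(tcp_to_grasp)
for n in("side","top"):
    im=snapshot(n); cv2.imwrite(f"pics/{n}0.png",im)
    p=camera_params(n); print(n,p)
E
```

```text
pics
{'time_s': 0.0, 'qpos': array([ 1.10347901e+00,  3.07539983e-01,  1.50764919e+00,  1.86726872e-05,
        1.32838171e+00, -7.34838074e-02]), 'qvel': array([ 0.00093686,  0.00187903,  0.00034844, -0.00151705, -0.00294194,
       -0.00014735]), 'joint_torque': array([-1.72348259e-04, -4.57555532e+01, -2.51911819e+01,  2.78450998e-04,
        1.32707268e-02, -1.73694087e-05]), 'tool_pos': array([220.34682514, 530.37016665, 230.40906307]), 'tool_rot': array([-6.14541788e-01, -3.08034159e+00,  2.98636337e-03]), 'contact_force': array([ 0.02809964,  0.40357412, -0.42809479]), 'ft_torque': array([-0.03522589,  0.00357756, -0.03223518]), 'finger_force': 0.0, 'opening': 85.31660789444008}
18.700000000000003
side {'K': array([[398.29195797,   0.        , 248.17012557],
       [  0.        , 398.29195797, 190.67837651],
       [  0.        ,   0.        ,   1.        ]]), 'extrinsics': array([[ 8.11536724e-01,  4.41032738e-01, -3.83273100e-01,
         1.60808344e+02],
       [-5.84193138e-01,  5.99809710e-01, -5.46760175e-01,
        -6.42782928e+02],
       [-1.12482095e-02,  6.67621477e-01,  7.44415906e-01,
         9.31817094e+02],
       [ 0.00000000e+00,  0.00000000e+00,  0.00000000e+00,
         1.00000000e+00]])}
top {'K': array([[361.796658  ,   0.        , 246.21893711],
       [  0.        , 361.796658  , 189.9883844 ],
       [  0.        ,   0.        ,   1.        ]]), 'extrinsics': array([[ 2.73290832e-02,  9.90827684e-01, -1.32339039e-01,
         4.13416654e+02],
       [-9.99566562e-01,  2.85365351e-02,  7.23559179e-03,
        -6.84942765e+01],
       [ 1.09457223e-02,  1.32083936e-01,  9.91178099e-01,
         1.37426835e+03],
       [ 0.00000000e+00,  0.00000000e+00,  0.00000000e+00,
         1.00000000e+00]])}
```

View pics/top0.png

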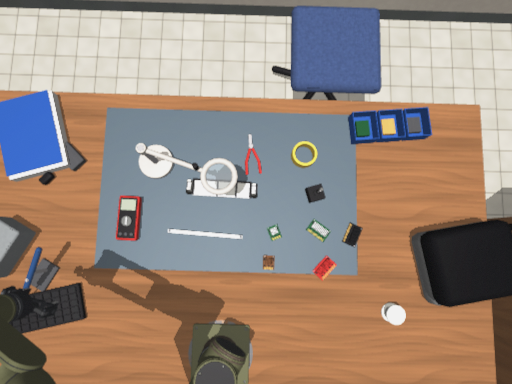

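View pics/side0.png

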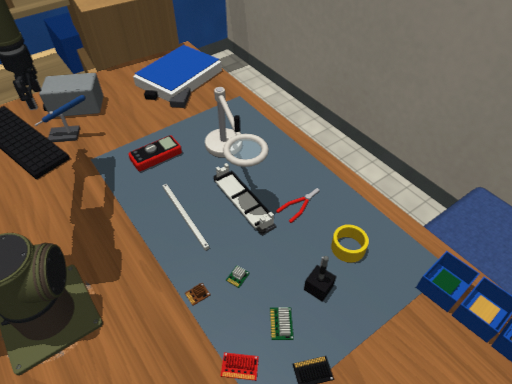

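The top view shows the holder at (222,188), the lens at (219,177), the lamp hinge at about (155,160), the bar at (205,234), two green boards at (275,232) and (318,231), and the pen stand at (315,193). The red, black and brown look-alikes and the bystanders are also visible. Next I zoom in.

```bash
cat > h.py <<'E'
import numpy as np, cv2
from rig import *
P={n:camera_params(n) for n in("side","top")}
def ray(n,uv):
    K,E=P[n]["K"],P[n]["extrinsics"]
    d=np.linalg.inv(K)@np.array([uv[0],uv[1],1.]); d=E[:3,:3]@np.array([d[0],-d[1],-d[2]])
    return E[:3,3],d/np.linalg.norm(d)
def onz(n,uv,z):
    o,d=ray(n,uv); return o+d*(z-o[2])/d[2]
def pix(n,X):
    K,E=P[n]["K"],P[n]["extrinsics"]
    c=E[:3,:3].T@(np.asarray(X,float)-E[:3,3]); c=K@np.array([c[0],-c[1],-c[2]]); return c[:2]/c[2]
def tri(a,b):
    (o1,d1),(o2,d2)=ray("top",a),ray("side",b)
    t=np.linalg.lstsq(np.c_[d1,-d2],o2-o1,rcond=None)[0]
    p,q=o1+t[0]*d1,o2+t[1]*d2; return (p+q)/2,np.linalg.norm(p-q)
def crop(n,im,box,s,f):
    x0,y0,x1,y1=box; cv2.imwrite("pics/"+f,cv2.resize(im[y0:y1,x0:x1],None,fx=s,fy=s,interpolation=cv2.INTER_CUBIC))
E
python3 - <<'E'
from h import *
t=cv2.imread("pics/top0.png");s=cv2.imread("pics/side0.png")
a=cv2.resize(t[140:280,130:370],(800,467),interpolation=cv2.INTER_CUBIC)
cv2.imwrite("pics/tc.png",a)
b=cv2.resize(s[140:384,140:400],(639,600),interpolation=cv2.INTER_CUBIC)
cv2.imwrite("pics/sc.png",b)
for n,im in(("top",t),("side",s)):
    hsv=cv2.cvtColor(im,cv2.COLOR_BGR2HSV)
    g=cv2.inRange(hsv,(45,90,30),(85,255,255)); y=cv2.inRange(hsv,(18,110,100),(35,255,255))
    for nm,m in(("green",g),("gold",y)):
        k,l,st,c=cv2.connectedComponentsWithStats(m)
        print(n,nm,[(st[i].tolist(),c[i].round(1).tolist()) for i in range(1,k) if st[i,4]>8])
E
```

```text
top green [([355, 121, 14, 16, 192], [361.8, 128.2]), ([308, 221, 5, 9, 15], [310.3, 225.1]), ([314, 230, 14, 11, 25], [320.3, 234.9]), ([269, 232, 3, 5, 9], [269.9, 234.2])]
top gold [([381, 119, 14, 16, 181], [387.7, 126.5]), ([291, 141, 26, 26, 283], [304.0, 153.8]), ([343, 223, 9, 19, 46], [347.0, 231.8]), ([313, 233, 9, 6, 12], [316.8, 235.7]), ([264, 267, 9, 2, 17], [268.2, 267.5])]
side green [([433, 269, 28, 25, 362], [446.4, 281.3]), ([226, 272, 23, 16, 91], [237.4, 278.9]), ([270, 307, 24, 33, 235], [281.4, 325.8])]
side gold [([10, 0, 8, 14, 42], [13.5, 6.8]), ([17, 0, 18, 12, 68], [25.9, 5.1]), ([34, 0, 29, 6, 67], [46.0, 1.6]), ([33, 52, 35, 31, 261], [48.4, 64.9]), ([0, 69, 15, 35, 184], [5.5, 86.4]), ([41, 69, 7, 4, 11], [44.7, 70.4]), ([60, 71, 6, 4, 11], [62.5, 72.3]), ([14, 92, 4, 7, 11], [15.6, 94.5]), ([332, 224, 37, 38, 889], [349.3, 242.6]), ([227, 278, 12, 8, 38], [232.6, 281.8]), ([186, 294, 9, 9, 29], [190.1, 298.0]), ([470, 296, 30, 27, 431], [484.4, 308.9]), ([270, 309, 5, 28, 94], [272.3, 323.1]), ([294, 357, 31, 11, 126], [309.3, 361.5])]
```

View pics/tc.png

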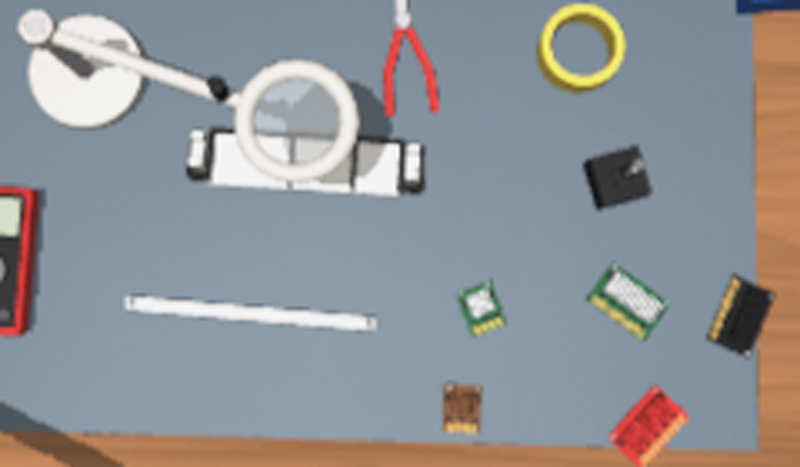

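View pics/sc.png

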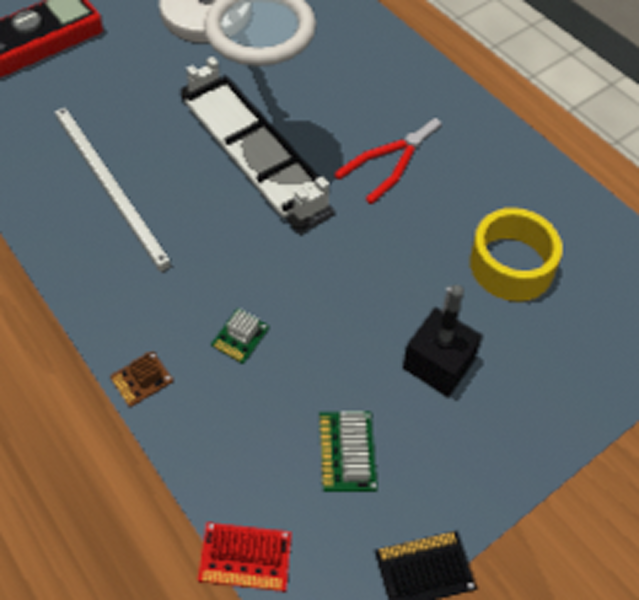

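The crops show two boards: a narrow one at (275,232) and a larger one at (318,231) in the top view. The bay floors are white, and the pen stands in its stand at (315,192). Now I measure all of it.

```bash
cat > m.py <<'E'
from h import *
np.set_printoptions(precision=1,suppress=True)
def board(n,im,uv,r=22,z=4,lo=(35,70,25),hi=(90,255,255)):
    # hull of green|gold|white pixels around uv, cast on plane z; min-area rectangle
    S=4; u,v=map(int,uv); x0,y0=u-r,v-r
    c=cv2.resize(im[y0:v+r,x0:u+r],None,fx=S,fy=S,interpolation=cv2.INTER_CUBIC)
    h=cv2.cvtColor(c,cv2.COLOR_BGR2HSV)
    g=cv2.inRange(h,lo,hi)|cv2.inRange(h,(15,70,80),(35,255,255))
    gold=cv2.inRange(h,(15,90,90),(35,255,255))
    k,l,st,ct=cv2.connectedComponentsWithStats(cv2.morphologyEx(g,cv2.MORPH_CLOSE,np.ones((13,13))))
    m=(l==1+np.argmax(st[1:,4])).astype(np.uint8)*255&g
    def w(m):
        p=np.argwhere(m)[:,::-1]; return np.array([onz(n,((q[0]+.5)/S-.5+x0,(q[1]+.5)/S-.5+y0),z)[:2] for q in p],np.float32)
    R=cv2.minAreaRect(w(m)); G=w(gold&m).mean(0) if (gold&m).any() else None
    return R,G
E
python3 - <<'E'
from m import *
I={"top":cv2.imread("pics/top0.png"),"side":cv2.imread("pics/side0.png")}
for nm,a,b in(("narrow",(275,232),(237,276)),("big",(318,231),(282,323))):
    for n,uv in(("top",a),("side",b)):
        R,G=board(n,I[n],uv); print(nm,n,R,"gold",G)
print("stud",tri((195.4,166.4),(237,122)), onz("top",(195.4,166.4),264),onz("side",(237,116),264))
print("column top",onz("top",(140.5,147.8),229), "foot", onz("top",(155,161),13), "lens",onz("top",(219,177),220),tri((219,177),(246,149)))
# bar: bright pixels
for n,box in(("top",(160,222,250,246)),("side",(155,180,215,252))):
    x0,y0,x1,y1=box; c=cv2.resize(I[n][y0:y1,x0:x1],None,fx=4,fy=4,interpolation=cv2.INTER_CUBIC)
    m=(c.min(2)>165).astype(np.uint8); k,l,st,ct=cv2.connectedComponentsWithStats(m); i=1+np.argmax(st[1:,4])
    p=np.argwhere(l==i)[:,::-1]; w=np.array([onz(n,((q[0]+.5)/4-.5+x0,(q[1]+.5)/4-.5+y0),16)[:2] for q in p],np.float32)
    print("bar",n,cv2.minAreaRect(w))
for uv in((140.5,147.8),):print(uv)
print("base px",pix("top",(0,0,0)),"stand mouth top guess",onz("top",(315,193),50))
E
```

```text
narrow top ((440.0128173828125, -186.87725830078125), (51.09510040283203, 42.37474060058594), 23.08899688720703) gold [ 421.4 -195.3]
narrow side ((439.84600830078125, -188.53228759765625), (55.034812927246094, 44.896690368652344), 21.62240219116211) gold [ 420.2 -195.8]
big top ((452.265380859375, -354.0830993652344), (80.45097351074219, 52.025047302246094), 55.073280334472656) gold [ 434.9 -342.9]
big side ((452.5897521972656, -355.2066650390625), (82.31722259521484, 54.26320266723633), 54.621826171875) gold [ 434.6 -344.2]
stud (array([636.3,  85.8, 244.8]), np.float64(2.844880136159733)) [631.3  83.8 264. ] [639.   86.2 264. ]
column top [694.1 268.6 229. ] foot [697.  273.5  13. ] lens [607.3  12.2 220. ] (array([611.1,  11.3, 213. ]), np.float64(5.739335993650592))
bar top ((427.00250244140625, 71.765869140625), (283.4366760253906, 19.413349151611328), 86.744384765625)
bar side ((427.5415954589844, 70.41281127929688), (277.89471435546875, 13.857096672058105), 86.7616195678711)
(140.5, 147.8)
base px [220.  353.1] stand mouth top guess [ 586.3 -332.6   50. ]
```

The boards present are wide (80x52, centre (452.4,-354.6), +x axis at -35°) and narrow (centre (440,-187.7), +22.5°); there is no middle board. The bar is at (427.3,71.1). I start with the lamp.

Emit:
move_arm(series=[{"z": 0.07},{"z": 0.07},{"x": 0.14,"y": -0.15,"z": 0.07},{"x": 0.415,"y": -0.4445,"z": 0.07},{"x": 0.415,"y": -0.4445,"z": 0.07},{"x": 0.415,"y": -0.4445,"z": 0.07},{"x": 0.415,"y": -0.4445,"z": 0.07},{"x": 0.415,"y": -0.4445,"z": 0.07},{"x": 0.415,"y": -0.4445,"z": 0.07},{"x": 0.415,"y": -0.4445,"z": 0.07}])

```text
invalid input
```

Emit:
move_arm(series=[{"grip": 0.085,"x": 0,"y": 0,"z": 0.07,"ax": 0,"ay": 0,"az": 0},{"grip": 0.085,"x": 0,"y": 0,"z": 0.07,"ax": 0,"ay": 0,"az": 0},{"grip": 0.085,"x": 0.415,"y": -0.4445,"z": 0.07,"ax": 0,"ay": 0,"az": 0},{"grip": 0.085,"x": 0.415,"y": -0.4445,"z": 0.07,"ax": 0,"ay": 0,"az": 0},{"grip": 0.085,"x": 0.415,"y": -0.4445,"z": 0.07,"ax": 0,"ay": 0,"az": 0},{"grip": 0.085,"x": 0.415,"y": -0.4445,"z": 0.07,"ax": 0,"ay": 0,"az": 0},{"grip": 0.085,"x": 0.415,"y": -0.4445,"z": 0.07,"ax": 0,"ay": 0,"az": 0},{"grip": 0.085,"x": 0.415,"y": -0.4445,"z": 0.07,"ax": 0,"ay": 0,"az": 0},{"grip": 0.085,"x": 0.415,"y": -0.4445,"z": 0.07,"ax": 0,"ay": 0,"az": 0},{"grip": 0.085,"x": 0.415,"y": -0.4445,"z": 0.07,"ax": 0,"ay": 0,"az": 0}])

```text
time_s: 0.93
tool_pos: [448.8, 285.5, 301.0]
tool_rot: [-0.614, -3.08, 0.001]
contact_force: [1.1, 1.2, 0.4]
opening: 85.2
finger_force: 0.0
```

Emit:
move_arm(series=[{"grip": 0.085,"x": 0.187,"y": -0.2,"z": 0,"ax": 0,"ay": 0,"az": 0},{"grip": 0.085,"x": 0.187,"y": -0.2,"z": 0,"ax": 0,"ay": 0,"az": 0},{"grip": 0.085,"x": 0.187,"y": -0.2,"z": 0,"ax": 0,"ay": 0,"az": 0},{"grip": 0.085,"x": 0.187,"y": -0.2,"z": 0,"ax": 0,"ay": 0,"az": 0},{"grip": 0.085,"x": 0.187,"y": -0.2,"z": 0,"ax": 0,"ay": 0,"az": 0},{"grip": 0.085,"x": 0.187,"y": -0.2,"z": 0,"ax": 0,"ay": 0,"az": 0},{"grip": 0.085,"x": 0.187,"y": -0.2,"z": 0,"ax": 0,"ay": 0,"az": 0},{"grip": 0.085,"x": 0.187,"y": -0.2,"z": 0,"ax": 0,"ay": 0,"az": 0}])

```text
time_s: 1.6
tool_pos: [638.6, 82.6, 299.8]
tool_rot: [0.622, 3.078, -0.003]
contact_force: [0.9, 0.7, 0.3]
opening: 84.6
finger_force: 0.0
```

Emit:
move_arm(series=[{"grip": 0.085,"x": -0.003,"y": 0.004,"z": -0.03,"ax": 0,"ay": 0,"az": 0},{"grip": 0.085,"x": -0.003,"y": 0.004,"z": -0.05,"ax": 0,"ay": 0,"az": 0},{"grip": 0.085,"x": -0.003,"y": 0.004,"z": -0.067,"ax": 0,"ay": 0,"az": 0},{"grip": 0.085,"x": -0.003,"y": 0.004,"z": -0.067,"ax": 0,"ay": 0,"az": 0},{"grip": 0.0,"x": -0.003,"y": 0.004,"z": -0.067,"ax": 0,"ay": 0,"az": 0},{"grip": 0.0,"x": -0.003,"y": 0.004,"z": -0.067,"ax": 0,"ay": 0,"az": 0},{"grip": 0.0,"x": -0.003,"y": 0.004,"z": -0.067,"ax": 0,"ay": 0,"az": 0},{"grip": 0.0,"x": -0.003,"y": 0.004,"z": -0.067,"ax": 0,"ay": 0,"az": 0},{"grip": 0.0,"x": -0.003,"y": 0.004,"z": -0.067,"ax": 0,"ay": 0,"az": 0},{"grip": 0.0,"x": -0.003,"y": 0.004,"z": -0.067,"ax": 0,"ay": 0,"az": 0}])

```text
time_s: 2.43
tool_pos: [632.2, 90.1, 235.7]
tool_rot: [0.614, 3.079, -0.004]
contact_force: [-2.2, -3.1, 2.5]
opening: 15.0
finger_force: 58.6
```

```bash
python3 - <<'E'
from h import *
im=snapshot("side"); s=sense(); print(s["tool_pos"],s["opening"],s["finger_force"],s["contact_force"])
crop("side",im,(150,50,350,200),3,"s1.png")
E
```

```text
[632.19461805  90.12961521 235.68518402] 15.440440602908275 58.4673947095871 [-2.41528653 -3.34366545  5.43962349]
```

View pics/s1.png

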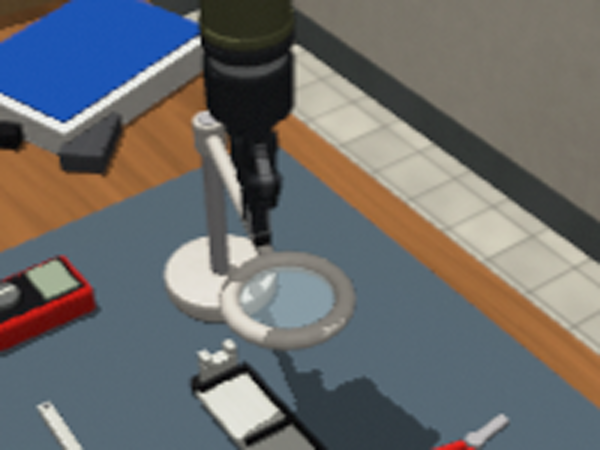

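The gripper holds the stud. Its position gives radius 191.8 about the hinge, which matches. Next, the arc waypoints.

```bash
python3 - <<'E'
import numpy as np
H=np.array([695.5,271]);a0=np.radians(-109.3);p0=H+191.8*np.array([np.cos(a0),np.sin(a0)])
f=lambda k:H+191.8*np.array([np.cos(a0-np.radians(k)),np.sin(a0-np.radians(k))])
for s in(0,40):
    print([tuple((f(s+k)-f(s)).round().astype(int)) +(-k,) for k in range(5,41,5)])
E
```

```text
[(np.int64(-16), np.int64(6), -5), (np.int64(-30), np.int64(14), -10), (np.int64(-45), np.int64(23), -15), (np.int64(-58), np.int64(33), -20), (np.int64(-71), np.int64(44), -25), (np.int64(-82), np.int64(56), -30), (np.int64(-92), np.int64(69), -35), (np.int64(-102), np.int64(83), -40)]
[(np.int64(-8), np.int64(15), -5), (np.int64(-14), np.int64(30), -10), (np.int64(-20), np.int64(46), -15), (np.int64(-24), np.int64(62), -20), (np.int64(-26), np.int64(79), -25), (np.int64(-27), np.int64(96), -30), (np.int64(-26), np.int64(112), -35), (np.int64(-24), np.int64(129), -40)]
```

Emit:
move_arm(series=[{"grip": 0,"x": -0.016,"y": 0.006,"z": 0,"ax": 0,"ay": 0,"az": -5},{"grip": 0,"x": -0.03,"y": 0.014,"z": 0,"ax": 0,"ay": 0,"az": -10},{"grip": 0,"x": -0.045,"y": 0.023,"z": 0,"ax": 0,"ay": 0,"az": -15},{"grip": 0,"x": -0.058,"y": 0.033,"z": 0,"ax": 0,"ay": 0,"az": -20},{"grip": 0,"x": -0.071,"y": 0.044,"z": 0,"ax": 0,"ay": 0,"az": -25},{"grip": 0,"x": -0.082,"y": 0.056,"z": 0,"ax": 0,"ay": 0,"az": -30},{"grip": 0,"x": -0.092,"y": 0.069,"z": 0,"ax": 0,"ay": 0,"az": -35},{"grip": 0,"x": -0.102,"y": 0.083,"z": 0,"ax": 0,"ay": 0,"az": -40}])

```text
time_s: 3.15
tool_pos: [530.6, 174.3, 235.7]
tool_rot: [1.636, 2.679, 0.002]
contact_force: [3.0, -0.3, 2.3]
opening: 15.0
finger_force: 59.6
```

Emit:
move_arm(series=[{"grip": 0,"x": -0.008,"y": 0.015,"z": 0,"ax": 0,"ay": 0,"az": -5},{"grip": 0,"x": -0.014,"y": 0.03,"z": 0,"ax": 0,"ay": 0,"az": -10},{"grip": 0,"x": -0.02,"y": 0.046,"z": 0,"ax": 0,"ay": 0,"az": -15},{"grip": 0,"x": -0.024,"y": 0.062,"z": 0,"ax": 0,"ay": 0,"az": -20},{"grip": 0,"x": -0.026,"y": 0.079,"z": 0,"ax": 0,"ay": 0,"az": -25},{"grip": 0,"x": -0.027,"y": 0.096,"z": 0,"ax": 0,"ay": 0,"az": -30},{"grip": 0,"x": -0.026,"y": 0.112,"z": 0,"ax": 0,"ay": 0,"az": -35},{"grip": 0,"x": -0.024,"y": 0.129,"z": 0,"ax": 0,"ay": 0,"az": -40},{"grip": 0,"x": -0.024,"y": 0.129,"z": 0,"ax": 0,"ay": 0,"az": -40}])

```text
time_s: 3.9
tool_pos: [507.7, 306.8, 235.7]
tool_rot: [-2.452, -1.963, -0.009]
contact_force: [1.4, -0.5, 6.6]
opening: 15.2
finger_force: 60.0
```

Emit:
move_arm(series=[{"grip": 0.085,"x": 0,"y": 0,"z": 0,"ax": 0,"ay": 0,"az": 0},{"grip": 0.085,"x": 0,"y": 0,"z": 0,"ax": 0,"ay": 0,"az": 0},{"grip": 0.085,"x": 0,"y": 0,"z": 0,"ax": 0,"ay": 0,"az": 0},{"grip": 0.085,"x": 0,"y": 0,"z": 0.03,"ax": 0,"ay": 0,"az": 0},{"grip": 0.085,"x": 0,"y": 0,"z": 0.07,"ax": 0,"ay": 0,"az": 0},{"grip": 0.085,"x": 0,"y": 0,"z": 0.07,"ax": 0,"ay": 0,"az": 0},{"grip": 0.085,"x": 0,"y": 0,"z": 0.07,"ax": 0,"ay": 0,"az": 0}])

```text
time_s: 4.48
tool_pos: [507.5, 303.3, 307.2]
tool_rot: [2.45, 1.964, 0.009]
contact_force: [-0.3, -0.3, -0.9]
opening: 84.9
finger_force: 0.0
```

```bash
python3 - <<'E'
from m import *
from scipy.spatial.transform import Rotation as R
s=sense(); M=R.from_rotvec(s["tool_rot"]).as_matrix(); print(s["time_s"],s["tool_pos"],"psi",np.degrees(np.arctan2(M[1,1],M[0,1])),s["qpos"])
t=snapshot("top");s=snapshot("side");cv2.imwrite("pics/top1.png",t);cv2.imwrite("pics/side1.png",s)
a=cv2.resize(t[140:250,110:270],(800,550),interpolation=cv2.INTER_CUBIC);cv2.imwrite("pics/tc1.png",a)
b=cv2.resize(s[140:240,190:300],(660,600),interpolation=cv2.INTER_CUBIC);cv2.imwrite("pics/sc1.png",b)
for nm,q,r in(("narrow",(275,232),(237,276)),("big",(318,231),(282,323))):
    for n,uv,im in(("top",q,t),("side",r,s)):
        R_,G=board(n,im,uv); print(nm,n,R_,"gold",G)
E
```

```text
4.4833 [507.5 303.3 307.2] psi -12.570409661454505 [0.5 0.3 1.4 0.  1.5 0.7]
narrow top ((439.95025634765625, -186.77288818359375), (51.08036422729492, 42.05677032470703), 22.91202735900879) gold [ 421.5 -195.4]
narrow side ((439.7563171386719, -188.52523803710938), (55.04951095581055, 44.75516128540039), 21.8958740234375) gold [ 420.2 -195.9]
big top ((452.419189453125, -354.05377197265625), (80.73152923583984, 52.16575622558594), 55.64646911621094) gold [ 435.1 -342.6]
big side ((452.7718505859375, -355.4026184082031), (82.35433959960938, 53.43141174316406), 54.79851150512695) gold [ 434.6 -344.1]
```

View pics/tc1.png

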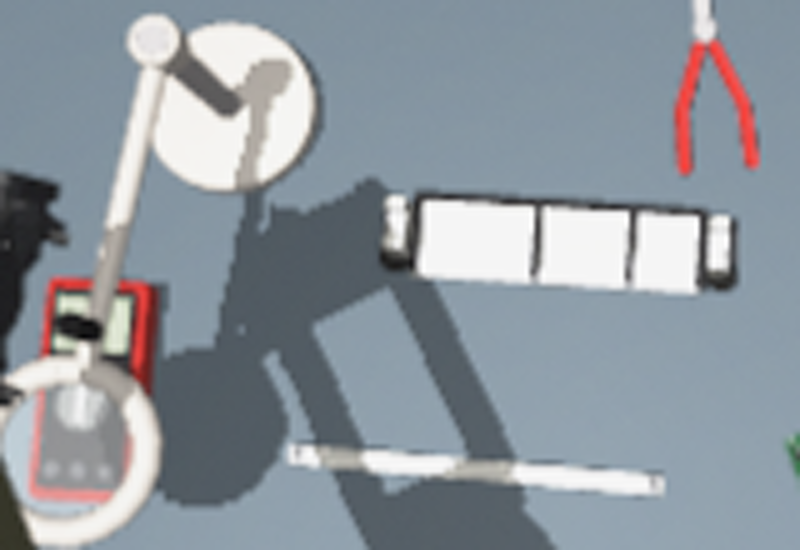

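View pics/sc1.png

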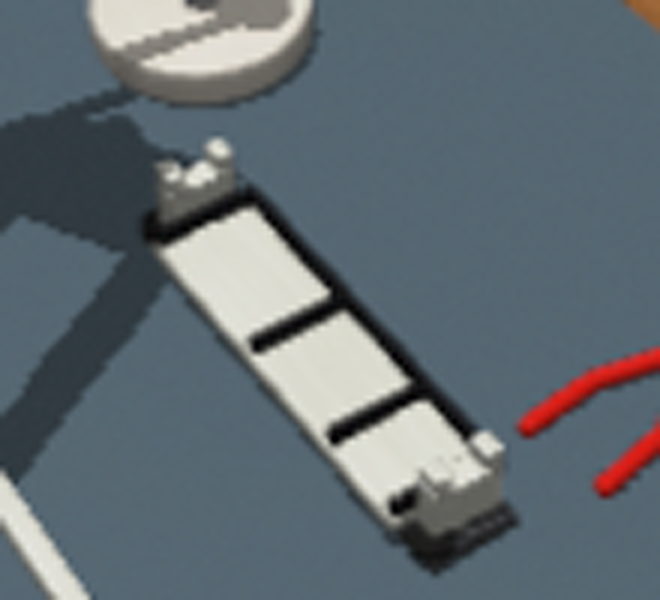

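The lamp is clear, with the lens over the meter. The holder's bays are clearly visible in both views, so I fit them now.

```bash
python3 - <<'E'
from m import *
I={"top":cv2.imread("pics/top1.png"),"side":cv2.imread("pics/side1.png")}
S=6
for n,box,th in(("top",(180,174,262,204),175),("side",(210,168,285,240),165)):
    x0,y0,x1,y1=box; c=cv2.resize(I[n][y0:y1,x0:x1],None,fx=S,fy=S,interpolation=cv2.INTER_CUBIC)
    m=(c.min(2)>th).astype(np.uint8); m=cv2.morphologyEx(m,cv2.MORPH_OPEN,np.ones((5,5)))
    k,l,st,ct=cv2.connectedComponentsWithStats(m)
    for i in range(1,k):
        if st[i,4]<300: continue
        p=np.argwhere(l==i)[:,::-1]
        for z in((20,55.5) if st[i,4]<4000 else (20,)):
            w=np.array([onz(n,((q[0]+.5)/S-.5+x0,(q[1]+.5)/S-.5+y0),z)[:2] for q in p],np.float32)
            R=cv2.minAreaRect(w); print(n,st[i,4],z,np.array(R[0]),np.array(R[1]),round(R[2],1))
E
```

```text
top 1226 20 [611.3 138.3] [41.  14.8] 5.2
top 1226 55.5 [606.1 132.9] [40.  14.4] 5.2
top 12588 20 [597.7  77.6] [87.  60.6] 88.0
top 9662 20 [594.9  -3.6] [68.8 60.6] 88.4
top 7075 20 [592.8 -65.1] [51.2 60.5] 87.3
top 1513 20 [ 602.6 -104.8] [15.4 41.8] 89.3
top 1513 55.5 [ 597.7 -103.8] [15.  40.7] 89.3
side 421 20 [619.3 152. ] [12.9 15.7] 53.6
side 421 55.5 [601.4 121.1] [12.4 15.1] 53.6
side 11481 20 [598.8  78.5] [80.6 56.9] 88.1
side 9651 20 [596.2  -2.8] [64.1 56.8] 88.3
side 8253 20 [593.8 -70.6] [55.1 56.8] 87.5
side 399 20 [631.1 -84.6] [ 9.7 13.5] 0.9
side 399 55.5 [ 612.8 -106.4] [ 9.3 12.9] 0.9
```

Holder: origin about (597,16), yaw -2°, with the bay spacing as specified. Now to the wide board, gripping the sink high so the fingers stay above the back wall.

Emit:
move_arm(series=[{"grip": 0.055,"x": -0.05,"y": -0.661,"z": 0,"ax": 0,"ay": 0,"az": -22.3},{"grip": 0.055,"x": -0.05,"y": -0.661,"z": 0,"ax": 0,"ay": 0,"az": -22.3},{"grip": 0.055,"x": -0.05,"y": -0.661,"z": 0,"ax": 0,"ay": 0,"az": -22.3},{"grip": 0.055,"x": -0.05,"y": -0.661,"z": 0,"ax": 0,"ay": 0,"az": -22.3},{"grip": 0.055,"x": -0.05,"y": -0.661,"z": 0,"ax": 0,"ay": 0,"az": -22.3},{"grip": 0.055,"x": -0.05,"y": -0.661,"z": 0,"ax": 0,"ay": 0,"az": -22.3},{"grip": 0.055,"x": -0.05,"y": -0.661,"z": 0,"ax": 0,"ay": 0,"az": -22.3},{"grip": 0.055,"x": -0.05,"y": -0.661,"z": 0,"ax": 0,"ay": 0,"az": -22.3},{"grip": 0.055,"x": -0.05,"y": -0.661,"z": 0,"ax": 0,"ay": 0,"az": -22.3},{"grip": 0.055,"x": -0.05,"y": -0.661,"z": 0,"ax": 0,"ay": 0,"az": -22.3}])

```text
time_s: 5.42
tool_pos: [472.7, -113.8, 302.6]
tool_rot: [-2.783, -1.453, 0.004]
contact_force: [2.0, 0.2, -1.0]
opening: 55.0
finger_force: 0.0
```

Emit:
move_arm(series=[{"grip": 0.055,"x": -0.019,"y": -0.246,"z": -0.2,"ax": 0,"ay": 0,"az": 0},{"grip": 0.055,"x": -0.019,"y": -0.246,"z": -0.2,"ax": 0,"ay": 0,"az": 0},{"grip": 0.055,"x": -0.019,"y": -0.246,"z": -0.2,"ax": 0,"ay": 0,"az": 0},{"grip": 0.055,"x": -0.019,"y": -0.246,"z": -0.2,"ax": 0,"ay": 0,"az": 0},{"grip": 0.055,"x": -0.019,"y": -0.246,"z": -0.2,"ax": 0,"ay": 0,"az": 0},{"grip": 0.055,"x": -0.019,"y": -0.246,"z": -0.2,"ax": 0,"ay": 0,"az": 0},{"grip": 0.055,"x": -0.019,"y": -0.246,"z": -0.2,"ax": 0,"ay": 0,"az": 0},{"grip": 0.055,"x": -0.019,"y": -0.246,"z": -0.2,"ax": 0,"ay": 0,"az": 0},{"grip": 0.055,"x": -0.019,"y": -0.246,"z": -0.2,"ax": 0,"ay": 0,"az": 0},{"grip": 0.055,"x": -0.019,"y": -0.246,"z": -0.2,"ax": 0,"ay": 0,"az": 0}])

```text
time_s: 6.25
tool_pos: [453.4, -357.6, 101.4]
tool_rot: [-2.781, -1.448, 0.003]
contact_force: [-0.5, 0.6, 0.2]
opening: 55.1
finger_force: 0.0
```

```bash
cat >> h.py <<'E'
from scipy.spatial.transform import Rotation as Ro
def st():
    s=sense(); M=Ro.from_rotvec(s["tool_rot"]).as_matrix()
    print("t %.2f"%s["time_s"],"tcp",s["tool_pos"].round(1),"psi %.1f"%np.degrees(np.arctan2(M[1,1],M[0,1])),"tilt",M[:2,2].round(4),"open %.1f"%s["opening"],"F",s["contact_force"].round(1),"ff %.1f"%s["finger_force"],"q",s["qpos"].round(2))
E
python3 -c "
from h import *
st()"
```

```text
t 6.25 tcp [ 453.4 -357.6  101.4] psi -35.0 tilt [-0.0046  0.0047] open 55.1 F [-0.5  0.6  0.2] ff 0.0 q [-0.74  0.44  1.66  0.    1.05 -0.13]
```

Emit:
move_arm(series=[{"grip": 0.055,"x": 0.004,"y": 0,"z": -0.04,"ax": 0,"ay": 0,"az": 0},{"grip": 0.055,"x": 0.004,"y": 0,"z": -0.07,"ax": 0,"ay": 0,"az": 0},{"grip": 0.055,"x": 0.004,"y": 0,"z": -0.085,"ax": 0,"ay": 0,"az": 0},{"grip": 0.055,"x": 0.004,"y": 0,"z": -0.091,"ax": 0,"ay": 0,"az": 0},{"grip": 0.055,"x": 0.004,"y": 0,"z": -0.091,"ax": 0,"ay": 0,"az": 0},{"grip": 0.0,"x": 0.004,"y": 0,"z": -0.091,"ax": 0,"ay": 0,"az": 0},{"grip": 0.0,"x": 0.004,"y": 0,"z": -0.091,"ax": 0,"ay": 0,"az": 0},{"grip": 0.0,"x": 0.004,"y": 0,"z": -0.091,"ax": 0,"ay": 0,"az": 0},{"grip": 0.0,"x": 0.004,"y": 0,"z": -0.091,"ax": 0,"ay": 0,"az": 0},{"grip": 0.0,"x": 0.004,"y": 0,"z": -0.091,"ax": 0,"ay": 0,"az": 0}])

```text
time_s: 7.08
tool_pos: [460.7, -358.6, 15.4]
tool_rot: [2.782, 1.453, 0.002]
contact_force: [0.1, 1.3, 7.1]
opening: 21.8
finger_force: 59.2
```

```bash
python3 -c "
from m import *
st()
for n,uv in(('top',(318,231)),('side',(282,323))):
    im=snapshot(n); cv2.imwrite('pics/w_'+n+'.png',im)
    try: print(board(n,im,uv))
    except Exception as e: print(e)
st()"
```

```text
t 7.08 tcp [ 460.7 -358.6   15.4] psi -34.9 tilt [ 0. -0.] open 21.8 F [0.1 1.3 7.1] ff 59.2 q [-0.7  0.6  1.7  0.   0.8 -0.1]
(((468.3070983886719, -336.64263916015625), (32.96278381347656, 51.81901931762695), 55.84843063354492), array([ 449.9, -327.9], dtype=float32))
(((449.2696838378906, -367.6134033203125), (60.08823013305664, 53.99420928955078), 54.08884811401367), array([ 432.8, -353.2], dtype=float32))
t 7.18 tcp [ 460.7 -358.6   15.4] psi -34.9 tilt [ 0. -0.] open 21.5 F [0.1 0.8 6.5] ff 59.2 q [-0.7  0.6  1.7  0.   0.8 -0.1]
```

Emit:
move_arm(series=[{"grip": 0,"x": 0,"y": 0,"z": 0.02,"ax": 0,"ay": 0,"az": 0},{"grip": 0,"x": 0,"y": 0,"z": 0.06,"ax": 0,"ay": 0,"az": 0},{"grip": 0,"x": 0,"y": 0,"z": 0.1,"ax": 0,"ay": 0,"az": 0},{"grip": 0,"x": 0.02,"y": 0.06,"z": 0.11,"ax": 0,"ay": 0,"az": 5},{"grip": 0,"x": 0.03,"y": 0.1,"z": 0.11,"ax": 0,"ay": 0,"az": 10},{"grip": 0,"x": 0.045,"y": 0.14,"z": 0.11,"ax": 0,"ay": 0,"az": 15},{"grip": 0,"x": 0.06,"y": 0.18,"z": 0.11,"ax": 0,"ay": 0,"az": 20},{"grip": 0,"x": 0.07,"y": 0.22,"z": 0.11,"ax": 0,"ay": 0,"az": 25},{"grip": 0,"x": 0.085,"y": 0.26,"z": 0.11,"ax": 0,"ay": 0,"az": 30},{"grip": 0,"x": 0.1,"y": 0.3,"z": 0.11,"ax": 0,"ay": 0,"az": 33}])

```text
time_s: 8.02
tool_pos: [551.4, -80.0, 124.5]
tool_rot: [2.252, 2.188, 0.002]
contact_force: [0.5, -1.4, -1.0]
opening: 21.7
finger_force: 59.2
```

Emit:
move_arm(series=[{"grip": 0,"x": 0.015,"y": 0.04,"z": 0,"ax": 0,"ay": 0,"az": 0},{"grip": 0,"x": 0.03,"y": 0.08,"z": 0,"ax": 0,"ay": 0,"az": 0},{"grip": 0,"x": 0.04,"y": 0.115,"z": -0.01,"ax": 0,"ay": 0,"az": 0},{"grip": 0,"x": 0.0445,"y": 0.136,"z": -0.03,"ax": 0,"ay": 0,"az": 0},{"grip": 0,"x": 0.0445,"y": 0.136,"z": -0.05,"ax": 0,"ay": 0,"az": 0},{"grip": 0,"x": 0.0445,"y": 0.136,"z": -0.05,"ax": 0,"ay": 0,"az": 0},{"grip": 0,"x": 0.0445,"y": 0.136,"z": -0.05,"ax": 0,"ay": 0,"az": 0},{"grip": 0,"x": 0.0445,"y": 0.136,"z": -0.05,"ax": 0,"ay": 0,"az": 0}])

```text
time_s: 8.68
tool_pos: [596.0, 53.5, 74.4]
tool_rot: [2.257, 2.184, 0.001]
contact_force: [-0.3, -0.0, -0.4]
opening: 22.0
finger_force: 59.2
```

```bash
python3 -c "
from m import *
st()
a=[]
for n in('top','side'):
    im=snapshot(n); cv2.imwrite('pics/h_'+n+'.png',im); u,v=pix(n,(585,78,60)).astype(int); print(u,v)
    a.append(cv2.resize(im[v-30:v+30,u-32:u+32],(400,375),interpolation=cv2.INTER_CUBIC))
cv2.imwrite('pics/h1.png',np.hstack(a))"
```

```text
t 8.68 tcp [596.   53.5  74.4] psi -1.9 tilt [ 0. -0.] open 22.0 F [-0.3 -0.  -0.4] ff 59.2 q [ 0.   0.5  1.6 -0.   1.   0.1]
203 189
226 178
```

View pics/h1.png

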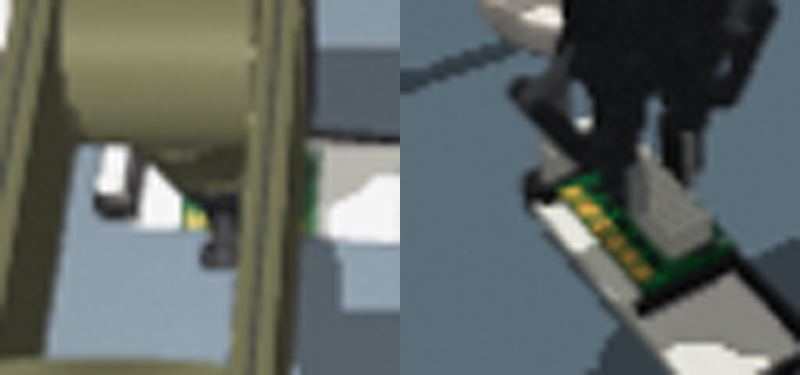

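Held level, contacts to the front. I measure the board in hand from the side view.

```bash
cat >> m.py <<'E'
def gold(n,im,c,z,L,r=30):
    # gold strip around world guess c: returns mean, long-axis ends (world at height z), via PCA rect
    S=4; u,v=pix(n,(c[0],c[1],z)).astype(int); x0,y0=u-r,v-r
    h=cv2.cvtColor(cv2.resize(im[y0:v+r,x0:u+r],None,fx=S,fy=S,interpolation=cv2.INTER_CUBIC),cv2.COLOR_BGR2HSV)
    m=cv2.inRange(h,(14,90,70),(36,255,255)); m=cv2.morphologyEx(m,cv2.MORPH_CLOSE,np.ones((15,15)))
    k,l,s,ct=cv2.connectedComponentsWithStats(m); i=1+np.argmax(s[1:,4])
    p=np.argwhere(l==i)[:,::-1]
    w=np.array([onz(n,((q[0]+.5)/S-.5+x0,(q[1]+.5)/S-.5+y0),z)[:2] for q in p],np.float32)
    R=cv2.minAreaRect(w); return w.mean(0),np.array(R[0]),np.array(R[1]),R[2]
E
python3 -c "
from m import *
im=cv2.imread('pics/h_side.png')
print('gold',gold('side',im,(570,56),63,70)); print(board('side',im,pix('side',(590,56,63)),r=28,z=63))
im=cv2.imread('pics/side0.png'); print('orig',gold('side',im,(435,-344),4,70))"
```

```text
gold (array([570. ,  53.7], dtype=float32), array([570.4,  53.1]), array([71.8, 12.4]), 89.64144897460938)
(((589.0448608398438, 50.25341796875), (52.88549041748047, 87.35829162597656), 0.1250113546848297), array([570.4,  59.8], dtype=float32))
orig (array([ 435.1, -343.7], dtype=float32), array([ 435.8, -342.7]), array([69.3, 10.1]), 54.672706604003906)
```

Emit:
move_arm(series=[{"grip": 0,"x": 0.0075,"y": 0.0235,"z": 0,"ax": 0,"ay": 0,"az": 0},{"grip": 0,"x": 0.0075,"y": 0.0235,"z": 0,"ax": 0,"ay": 0,"az": 0},{"grip": 0,"x": 0.0075,"y": 0.0235,"z": -0.015,"ax": 0,"ay": 0,"az": 0},{"grip": 0,"x": 0.0075,"y": 0.0235,"z": -0.025,"ax": 0,"ay": 0,"az": 0},{"grip": 0,"x": 0.0075,"y": 0.0235,"z": -0.025,"ax": 0,"ay": 0,"az": 0},{"grip": 0,"x": 0.0075,"y": 0.0235,"z": -0.025,"ax": 0,"ay": 0,"az": 0}])

```text
time_s: 9.28
tool_pos: [602.3, 76.8, 48.0]
tool_rot: [-2.258, -2.183, 0.002]
contact_force: [0.4, 0.1, -0.2]
opening: 21.7
finger_force: 59.2
```

```bash
python3 -c "
from m import *
st()
im=snapshot('side'); cv2.imwrite('pics/h2.png',im)
top=snapshot('top')
a=cv2.resize(im[150:205,195:265],(700,550),interpolation=cv2.INTER_CUBIC); cv2.imwrite('pics/h2c.png',a)
print('gold',gold('side',im,(577,77),38,70))
g=cv2.imread('pics/side1.png')
"
```

```text
t 9.28 tcp [602.3  76.8  48. ] psi -1.9 tilt [-0. -0.] open 21.7 F [ 0.4  0.1 -0.2] ff 59.2 q [ 0.1  0.5  1.6 -0.   1.   0.1]
gold (array([575. ,  74.3], dtype=float32), array([574.4,  73.6]), array([66.7, 11.9]), 86.97993469238281)
```

View pics/h2c.png

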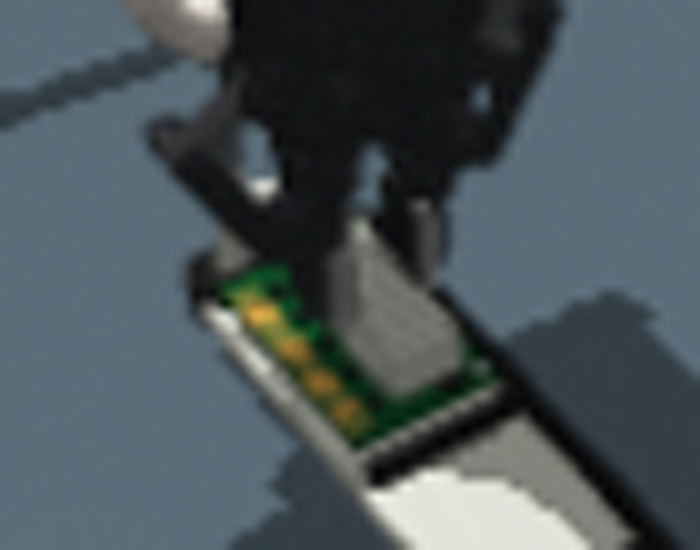

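```bash
python3 -c "
from m import *
a=cv2.imread('pics/h2.png').astype(np.float32);b=cv2.imread('pics/side1.png').astype(np.float32)
for x in(578,590):
  print('x',x)
  for y in range(48,22,-1):
    q=pix('side',(x,y,30)).astype(np.float32)
    f=lambda im:cv2.remap(im,q[None,None,:1],q[None,None,1:],cv2.INTER_CUBIC)[0,0].astype(int)
    print(y,f(a),f(b))
"
```

```text
x 578
48 [32 74 69] [212 222 221]
47 [31 72 65] [213 222 222]
46 [29 68 59] [213 222 222]
45 [27 63 51] [213 222 222]
44 [24 56 38] [212 222 222]
43 [22 50 25] [211 221 221]
42 [22 47 19] [211 221 222]
41 [28 50 22] [214 224 224]
40 [40 60 35] [218 227 228]
39 [59 74 56] [220 230 231]
38 [81 91 82] [216 226 227]
37 [ 94 101  98] [204 212 213]
36 [ 97 102 102] [184 193 193]
35 [91 95 96] [164 172 172]
34 [79 82 83] [140 146 147]
33 [61 64 64] [107 112 113]
32 [46 47 47] [74 77 78]
31 [33 34 34] [48 49 50]
30 [26 26 26] [33 33 34]
29 [21 20 20] [24 23 23]
28 [17 16 16] [18 16 17]
27 [15 14 15] [14 12 13]
26 [14 14 14] [13 12 13]
25 [15 15 15] [15 14 14]
24 [21 21 21] [21 21 21]
23 [37 39 39] [37 38 38]
x 590
48 [24 43 12] [210 220 220]
47 [23 44  9] [210 220 220]
46 [22 45  8] [210 220 220]
45 [22 45  7] [209 220 219]
44 [21 45  6] [209 219 219]
43 [19 43  4] [210 219 220]
42 [17 40  3] [210 220 220]
41 [17 39  5] [211 221 221]
40 [24 44 15] [212 221 221]
39 [39 56 34] [211 221 221]
38 [61 74 60] [208 218 218]
37 [77 87 79] [202 213 213]
36 [85 93 88] [190 201 200]
35 [82 88 85] [167 176 176]
34 [71 76 73] [136 144 144]
33 [58 61 59] [103 108 108]
32 [46 48 47] [77 79 79]
31 [39 40 39] [60 61 62]
30 [32 32 32] [45 44 45]
29 [25 24 25] [31 29 31]
28 [17 16 17] [17 14 16]
27 [12 11 12] [9 7 8]
26 [13 11 12] [8 7 8]
25 [18 18 19] [14 13 14]
24 [28 29 30] [25 27 27]
23 [42 45 45] [46 48 48]
```

The rib edge and board edge give a gap 1.3 mm too large on the -y side, and x needs about +2.5. I adjust and lower.

Emit:
move_arm(series=[{"grip": 0,"x": 0.0025,"y": -0.0008,"z": 0,"ax": 0,"ay": 0,"az": 0},{"grip": 0,"x": 0.0025,"y": -0.0008,"z": 0,"ax": 0,"ay": 0,"az": 0},{"grip": 0,"x": 0.0025,"y": -0.0008,"z": -0.004,"ax": 0,"ay": 0,"az": 0},{"grip": 0,"x": 0.0025,"y": -0.0008,"z": -0.008,"ax": 0,"ay": 0,"az": 0},{"grip": 0,"x": 0.0025,"y": -0.0008,"z": -0.012,"ax": 0,"ay": 0,"az": 0},{"grip": 0,"x": 0.0025,"y": -0.0008,"z": -0.012,"ax": 0,"ay": 0,"az": 0},{"grip": 0,"x": 0.0025,"y": -0.0008,"z": -0.012,"ax": 0,"ay": 0,"az": 0}])

```text
time_s: 9.97
tool_pos: [605.1, 76.8, 35.8]
tool_rot: [-2.257, -2.185, 0.001]
contact_force: [0.0, -0.1, -0.7]
opening: 21.7
finger_force: 59.2
```

```bash
python3 -c "
from m import *
st()
im=snapshot('side'); cv2.imwrite('pics/h3.png',im)
a=im.astype(np.float32)
print('gold',gold('side',im,(577,77),24,70))
for x in(580,590):
  r=[]
  for y in range(44,26,-1):
    q=pix('side',(x,y,30)).astype(np.float32)
    r.append((y,cv2.remap(a,q[None,None,:1],q[None,None,1:],cv2.INTER_CUBIC)[0,0].astype(int).tolist()))
  print(r)
"
```

```text
t 9.97 tcp [605.1  76.8  35.8] psi -1.9 tilt [-0. -0.] open 21.7 F [ 0.  -0.1 -0.7] ff 59.2 q [ 0.1  0.6  1.7 -0.   0.9  0.1]
gold (array([578.9,  77.1], dtype=float32), array([579.1,  76.1]), array([72.5, 11.7]), 87.00105285644531)
[(44, [25, 53, 38]), (43, [24, 49, 30]), (42, [24, 48, 28]), (41, [24, 50, 31]), (40, [25, 55, 40]), (39, [26, 59, 46]), (38, [27, 61, 48]), (37, [27, 61, 46]), (36, [27, 56, 38]), (35, [28, 48, 30]), (34, [29, 41, 26]), (33, [30, 37, 26]), (32, [30, 34, 27]), (31, [28, 31, 27]), (30, [25, 26, 24]), (29, [20, 20, 19]), (28, [15, 14, 13]), (27, [11, 10, 9])]
[(44, [58, 70, 58]), (43, [57, 69, 56]), (42, [55, 68, 54]), (41, [52, 65, 50]), (40, [49, 63, 45]), (39, [44, 59, 39]), (38, [37, 54, 31]), (37, [32, 50, 25]), (36, [30, 46, 22]), (35, [28, 42, 20]), (34, [26, 37, 20]), (33, [25, 32, 20]), (32, [25, 29, 22]), (31, [27, 28, 24]), (30, [27, 27, 26]), (29, [26, 24, 25]), (28, [22, 20, 22]), (27, [17, 14, 17])]
```

Emit:
move_arm(series=[{"grip": 0,"x": 0,"y": 0,"z": -0.001,"ax": 0,"ay": 0,"az": 0},{"grip": 0,"x": 0,"y": 0,"z": -0.001,"ax": 0,"ay": 0,"az": 0},{"grip": 0.045,"x": 0,"y": 0,"z": -0.001,"ax": 0,"ay": 0,"az": 0},{"grip": 0.045,"x": 0,"y": 0,"z": -0.001,"ax": 0,"ay": 0,"az": 0},{"grip": 0.045,"x": 0,"y": 0,"z": -0.001,"ax": 0,"ay": 0,"az": 0},{"grip": 0.045,"x": 0,"y": 0,"z": 0.03,"ax": 0,"ay": 0,"az": 0},{"grip": 0.045,"x": 0,"y": 0,"z": 0.07,"ax": 0,"ay": 0,"az": 0},{"grip": 0.055,"x": 0,"y": 0,"z": 0.11,"ax": 0,"ay": 0,"az": 0},{"grip": 0.055,"x": 0,"y": 0,"z": 0.13,"ax": 0,"ay": 0,"az": 0}])

```text
time_s: 10.77
tool_pos: [607.9, 77.0, 171.1]
tool_rot: [2.254, 2.182, 0.008]
contact_force: [1.5, 0.1, 0.5]
opening: 54.8
finger_force: 0.0
```

Emit:
move_arm(series=[{"grip": 0.055,"x": -0.16,"y": -0.262,"z": -0.05,"ax": 0,"ay": 0,"az": 24.4},{"grip": 0.055,"x": -0.16,"y": -0.262,"z": -0.05,"ax": 0,"ay": 0,"az": 24.4},{"grip": 0.055,"x": -0.16,"y": -0.262,"z": -0.05,"ax": 0,"ay": 0,"az": 24.4},{"grip": 0.055,"x": -0.16,"y": -0.262,"z": -0.05,"ax": 0,"ay": 0,"az": 24.4},{"grip": 0.055,"x": -0.16,"y": -0.262,"z": -0.05,"ax": 0,"ay": 0,"az": 24.4},{"grip": 0.055,"x": -0.16,"y": -0.262,"z": -0.05,"ax": 0,"ay": 0,"az": 24.4},{"grip": 0.055,"x": -0.16,"y": -0.262,"z": -0.05,"ax": 0,"ay": 0,"az": 24.4},{"grip": 0.055,"x": -0.16,"y": -0.262,"z": -0.05,"ax": 0,"ay": 0,"az": 24.4},{"grip": 0.055,"x": -0.16,"y": -0.262,"z": -0.05,"ax": 0,"ay": 0,"az": 24.4},{"grip": 0.055,"x": -0.16,"y": -0.262,"z": -0.05,"ax": 0,"ay": 0,"az": 24.4}])

```text
time_s: 11.6
tool_pos: [444.9, -186.1, 116.2]
tool_rot: [-1.749, -2.609, -0.0]
contact_force: [0.1, -0.1, -0.2]
opening: 55.1
finger_force: 0.0
```

```bash
python3 -c "
from m import *
st()
t=snapshot('top');s=snapshot('side');cv2.imwrite('pics/t4.png',t);cv2.imwrite('pics/s4.png',s)
for n,im,uv in(('top',t,(275,232)),('side',s,(237,276))):
    try: print(n,board(n,im,uv))
    except Exception as e: print(e)
for n,im in(('top',t),('side',s)):
    try: print('seated',n,gold(n,im,(579,77),24,70))
    except Exception as e: print(e)
a=[]
for n,im,c in(('top',t,(590,20,20)),('side',s,(560,-20,20))):
    u,v=pix(n,c).astype(int); a.append(cv2.resize(im[v-75:v+75,u-80:u+80],(400,375),interpolation=cv2.INTER_CUBIC))
cv2.imwrite('pics/c4.png',np.hstack(a))
"
```

```text
t 11.60 tcp [ 444.9 -186.1  116.2] psi 22.3 tilt [-0.  0.] open 55.1 F [ 0.1 -0.1 -0.2] ff 0.0 q [-0.5  0.3  1.9  0.   1.  -0.9]
top (((503.9095764160156, -256.1221008300781), (35.04410934448242, 30.182477951049805), 1.5971097946166992), None)
side (((439.9287414550781, -188.62176513671875), (55.41236877441406, 45.27865219116211), 21.817861557006836), array([ 420.5, -197.2], dtype=float32))
seated top (array([579.7,  76.1], dtype=float32), array([579.7,  76.9]), array([70.7,  9. ]), 87.12472534179688)
seated side (array([533.9,  50.2], dtype=float32), array([533.8,  50.7]), array([18.7,  3.6]), 71.09292602539062)
```

View pics/c4.png

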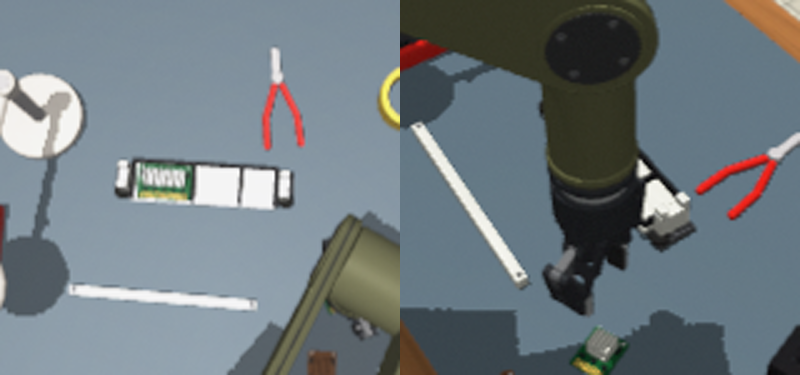

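The wide board is seated. Now I grasp the narrow one.

Emit:
move_arm(series=[{"grip": 0.055,"x": 0.0007,"y": 0.0013,"z": -0.04,"ax": 0,"ay": 0,"az": 0},{"grip": 0.055,"x": 0.0007,"y": 0.0013,"z": -0.08,"ax": 0,"ay": 0,"az": 0},{"grip": 0.055,"x": 0.0007,"y": 0.0013,"z": -0.1,"ax": 0,"ay": 0,"az": 0},{"grip": 0.055,"x": 0.0007,"y": 0.0013,"z": -0.105,"ax": 0,"ay": 0,"az": 0},{"grip": 0.055,"x": 0.0007,"y": 0.0013,"z": -0.105,"ax": 0,"ay": 0,"az": 0},{"grip": 0.0,"x": 0.0007,"y": 0.0013,"z": -0.105,"ax": 0,"ay": 0,"az": 0},{"grip": 0.0,"x": 0.0007,"y": 0.0013,"z": -0.105,"ax": 0,"ay": 0,"az": 0},{"grip": 0.0,"x": 0.0007,"y": 0.0013,"z": -0.105,"ax": 0,"ay": 0,"az": 0},{"grip": 0.0,"x": 0.0007,"y": 0.0013,"z": -0.105,"ax": 0,"ay": 0,"az": 0},{"grip": 0.0,"x": 0.0007,"y": 0.0013,"z": -0.105,"ax": 0,"ay": 0,"az": 0}])

```text
time_s: 12.53
tool_pos: [447.9, -184.3, 13.1]
tool_rot: [1.743, 2.609, 0.001]
contact_force: [1.2, 1.7, 7.1]
opening: 22.2
finger_force: 59.6
```

Emit:
move_arm(series=[{"grip": 0,"x": 0,"y": 0,"z": 0.02,"ax": 0,"ay": 0,"az": 0},{"grip": 0,"x": 0,"y": 0,"z": 0.06,"ax": 0,"ay": 0,"az": 0},{"grip": 0,"x": 0.01,"y": 0.01,"z": 0.09,"ax": 0,"ay": 0,"az": -3},{"grip": 0,"x": 0.04,"y": 0.03,"z": 0.1,"ax": 0,"ay": 0,"az": -8},{"grip": 0,"x": 0.07,"y": 0.055,"z": 0.1,"ax": 0,"ay": 0,"az": -13},{"grip": 0,"x": 0.1,"y": 0.08,"z": 0.1,"ax": 0,"ay": 0,"az": -18},{"grip": 0,"x": 0.13,"y": 0.1,"z": 0.1,"ax": 0,"ay": 0,"az": -22},{"grip": 0,"x": 0.15,"y": 0.115,"z": 0.08,"ax": 0,"ay": 0,"az": -24.3},{"grip": 0,"x": 0.15,"y": 0.115,"z": 0.06,"ax": 0,"ay": 0,"az": -24.3},{"grip": 0,"x": 0.15,"y": 0.115,"z": 0.06,"ax": 0,"ay": 0,"az": -24.3}])

```text
time_s: 13.37
tool_pos: [595.1, -67.3, 68.7]
tool_rot: [-2.25, -2.187, 0.004]
contact_force: [-3.0, 0.4, -0.9]
opening: 22.6
finger_force: 59.2
```

```bash
python3 -c "
from m import *
st()"
```

```text
t 13.37 tcp [595.1 -67.3  68.7] psi -1.6 tilt [-0.  0.] open 22.6 F [-3.   0.4 -0.9] ff 59.2 q [-0.2  0.5  1.6 -0.   1.  -0.1]
```

Emit:
move_arm(series=[{"grip": 0,"x": 0.0043,"y": 0.0014,"z": 0,"ax": 0,"ay": 0,"az": -0.3},{"grip": 0,"x": 0.0043,"y": 0.0014,"z": -0.01,"ax": 0,"ay": 0,"az": -0.3},{"grip": 0,"x": 0.0043,"y": 0.0014,"z": -0.0227,"ax": 0,"ay": 0,"az": -0.3},{"grip": 0,"x": 0.0043,"y": 0.0014,"z": -0.0227,"ax": 0,"ay": 0,"az": -0.3},{"grip": 0,"x": 0.0043,"y": 0.0014,"z": -0.0227,"ax": 0,"ay": 0,"az": -0.3}])

```text
time_s: 13.78
tool_pos: [599.8, -68.1, 48.8]
tool_rot: [-2.262, -2.18, 0.001]
contact_force: [-0.1, 0.6, -0.7]
opening: 22.0
finger_force: 59.2
```

```bash
python3 -c "
from m import *
st()
im=snapshot('side'); cv2.imwrite('pics/n2.png',im); t=snapshot('top'); cv2.imwrite('pics/n2t.png',t)
z=sense()['tool_pos'][2]-13.1+4; print('z',z)
print('gold',gold('side',im,(573,-66),z,32,r=20))
try: print('goldt',gold('top',t,(573,-66),z,32,r=20))
except Exception as e: print(e)
a=im.astype(np.float32); b=cv2.imread('pics/side1.png').astype(np.float32)
for x in(570,575,580):
  r=[]
  for y in range(-78,-108,-2):
    q=pix('side',(x,y,30)).astype(np.float32)
    f=lambda a:cv2.remap(a,q[None,None,:1],q[None,None,1:],cv2.INTER_CUBIC)[0,0].astype(int).tolist()
    r.append((y,f(a)[1:],f(b)[1]))
  print(x,r)
c=[cv2.resize(im[185:235,225:290],(480,369),interpolation=cv2.INTER_CUBIC)]
u,v=pix('top',(585,-66,40)).astype(int); c.append(cv2.resize(t[v-22:v+22,u-19:u+19],(319,369),interpolation=cv2.INTER_CUBIC))
cv2.imwrite('pics/n2c.png',np.hstack(c))
"
```

```text
t 13.78 tcp [599.8 -68.1  48.8] psi -2.1 tilt [-0.  0.] open 22.0 F [-0.1  0.6 -0.7] ff 59.2 q [-0.2  0.5  1.7 -0.   0.9 -0.1]
z 40.454814051059905
gold (array([573. , -68.4], dtype=float32), array([573., -68.]), array([32.7,  9.9]), 88.72618103027344)
goldt (array([574.1, -80.5], dtype=float32), array([574.2, -80.7]), array([5.6, 4.6]), 1.5681251287460327)
570 [(-78, [102, 99], 220), (-80, [103, 98], 220), (-82, [97, 85], 221), (-84, [107, 101], 221), (-86, [114, 110], 213), (-88, [99, 96], 176), (-90, [64, 64], 108), (-92, [36, 36], 60), (-94, [20, 19], 30), (-96, [14, 13], 14), (-98, [19, 18], 13), (-100, [56, 56], 49), (-102, [97, 97], 87), (-104, [104, 104], 94), (-106, [83, 83], 75)]
575 [(-78, [61, 49], 223), (-80, [46, 18], 222), (-82, [46, 17], 223), (-84, [78, 62], 225), (-86, [113, 107], 229), (-88, [120, 119], 198), (-90, [87, 88], 137), (-92, [38, 38], 60), (-94, [10, 11], 15), (-96, [4, 6], 5), (-98, [17, 17], 13), (-100, [48, 48], 42), (-102, [84, 84], 76), (-104, [104, 104], 92), (-106, [103, 103], 94)]
580 [(-78, [62, 48], 222), (-80, [46, 10], 222), (-82, [46, 8], 222), (-84, [79, 59], 227), (-86, [125, 120], 230), (-88, [122, 123], 192), (-90, [80, 80], 134), (-92, [44, 44], 66), (-94, [42, 43], 46), (-96, [66, 66], 58), (-98, [84, 83], 74), (-100, [101, 101], 92), (-102, [111, 111], 100), (-104, [109, 109], 97), (-106, [106, 106], 96)]
```

View pics/n2c.png

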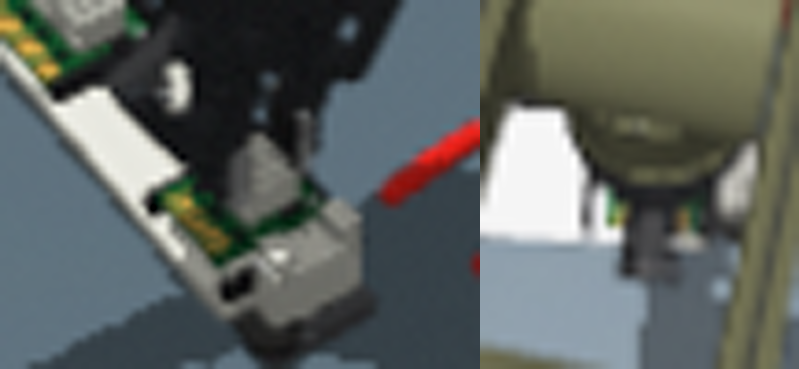

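Emit:
move_arm(series=[{"grip": 0,"x": 0,"y": 0.001,"z": 0,"ax": 0,"ay": 0,"az": 0},{"grip": 0,"x": 0,"y": 0.001,"z": 0,"ax": 0,"ay": 0,"az": 0},{"grip": 0,"x": 0,"y": 0.001,"z": -0.003,"ax": 0,"ay": 0,"az": 0},{"grip": 0,"x": 0,"y": 0.001,"z": -0.006,"ax": 0,"ay": 0,"az": 0},{"grip": 0,"x": 0,"y": 0.001,"z": -0.009,"ax": 0,"ay": 0,"az": 0},{"grip": 0,"x": 0,"y": 0.001,"z": -0.011,"ax": 0,"ay": 0,"az": 0},{"grip": 0,"x": 0,"y": 0.001,"z": -0.011,"ax": 0,"ay": 0,"az": 0},{"grip": 0,"x": 0,"y": 0.001,"z": -0.011,"ax": 0,"ay": 0,"az": 0}])

```text
time_s: 14.55
tool_pos: [600.3, -66.4, 37.2]
tool_rot: [-2.261, -2.181, 0.001]
contact_force: [0.2, -0.5, -1.0]
opening: 22.2
finger_force: 59.2
```

```bash
python3 -c "
from m import *
st()
im=snapshot('side'); cv2.imwrite('pics/n3.png',im)
z=sense()['tool_pos'][2]-13.1+4; print('z',z)
print('gold',gold('side',im,(573,-66),z,32,r=20))
"
```

```text
t 14.55 tcp [600.3 -66.4  37.2] psi -2.1 tilt [-0.  0.] open 22.2 F [ 0.2 -0.5 -1. ] ff 59.2 q [-0.2  0.5  1.7 -0.   0.9 -0.1]
z 28.28343754311299
gold (array([573.6, -66.4], dtype=float32), array([573.8, -66. ]), array([33.6, 11. ]), 88.09965515136719)
```

Emit:
move_arm(series=[{"grip": 0,"x": 0,"y": 0,"z": -0.002,"ax": 0,"ay": 0,"az": 0},{"grip": 0,"x": 0,"y": 0,"z": -0.004,"ax": 0,"ay": 0,"az": 0},{"grip": 0,"x": 0,"y": 0,"z": -0.004,"ax": 0,"ay": 0,"az": 0},{"grip": 0.045,"x": 0,"y": 0,"z": -0.004,"ax": 0,"ay": 0,"az": 0},{"grip": 0.045,"x": 0,"y": 0,"z": -0.004,"ax": 0,"ay": 0,"az": 0},{"grip": 0.045,"x": 0,"y": 0,"z": -0.004,"ax": 0,"ay": 0,"az": 0},{"grip": 0.045,"x": 0,"y": 0,"z": 0.03,"ax": 0,"ay": 0,"az": 0},{"grip": 0.045,"x": 0,"y": 0,"z": 0.07,"ax": 0,"ay": 0,"az": 0},{"grip": 0.045,"x": 0,"y": 0,"z": 0.11,"ax": 0,"ay": 0,"az": 0}])

```text
time_s: 15.35
tool_pos: [599.4, -66.3, 147.8]
tool_rot: [-2.259, -2.179, 0.003]
contact_force: [0.9, 0.4, 0.5]
opening: 45.2
finger_force: 0.0
```

Emit:
move_arm(series=[{"grip": 0.045,"x": -0.173,"y": 0.1375,"z": -0.04,"ax": 0,"ay": 0,"az": -1.2},{"grip": 0.045,"x": -0.173,"y": 0.1375,"z": -0.04,"ax": 0,"ay": 0,"az": -1.2},{"grip": 0.045,"x": -0.173,"y": 0.1375,"z": -0.04,"ax": 0,"ay": 0,"az": -1.2},{"grip": 0.045,"x": -0.173,"y": 0.1375,"z": -0.04,"ax": 0,"ay": 0,"az": -1.2},{"grip": 0.045,"x": -0.173,"y": 0.1375,"z": -0.04,"ax": 0,"ay": 0,"az": -1.2},{"grip": 0.045,"x": -0.173,"y": 0.1375,"z": -0.04,"ax": 0,"ay": 0,"az": -1.2},{"grip": 0.045,"x": -0.173,"y": 0.1375,"z": -0.04,"ax": 0,"ay": 0,"az": -1.2},{"grip": 0.045,"x": -0.173,"y": 0.1375,"z": -0.04,"ax": 0,"ay": 0,"az": -1.2}])

```text
time_s: 16.02
tool_pos: [427.6, 71.4, 108.0]
tool_rot: [2.281, 2.159, 0.001]
contact_force: [0.6, 0.7, -0.5]
opening: 45.0
finger_force: 0.0
```

```bash
python3 -c "
from m import *
st()
I={n:snapshot(n) for n in('top','side')}
for n in I: cv2.imwrite('pics/b_'+n+'.png',I[n])
for c,L in(((579,77),70),((573,-66),32)):
  for n in I:
    try: print(n,gold(n,I[n],c,24,L,r=16))
    except Exception as e: print(e)
for n,box in(('top',(160,222,250,246)),('side',(155,180,215,252))):
    x0,y0,x1,y1=box; c=cv2.resize(I[n][y0:y1,x0:x1],None,fx=4,fy=4,interpolation=cv2.INTER_CUBIC)
    m=(c.min(2)>120).astype(np.uint8); k,l,s,ct=cv2.connectedComponentsWithStats(m)
    for i in range(1,k):
      if s[i,4]<200: continue
      p=np.argwhere(l==i)[:,::-1]; w=np.array([onz(n,((q[0]+.5)/4-.5+x0,(q[1]+.5)/4-.5+y0),16)[:2] for q in p],np.float32)
      print('bar',n,cv2.minAreaRect(w))
"
```

```text
t 16.02 tcp [427.6  71.4 108. ] psi -3.1 tilt [ 0. -0.] open 45.0 F [ 0.6  0.7 -0.5] ff 0.0 q [ 0.1  0.3  2.  -0.   0.9  0.1]
top (array([579.7,  75.9], dtype=float32), array([579.7,  76.9]), array([70.6,  9.2]), 87.5268325805664)
side (array([579. ,  72.9], dtype=float32), array([579.1,  74.8]), array([73.3, 11.4]), 88.74857330322266)
top (array([574.7, -65.8], dtype=float32), array([574.8, -64.9]), array([ 9.5, 32.9]), 1.6390981674194336)
side (array([573.9, -66.5], dtype=float32), array([574.1, -66.3]), array([35.2, 10.1]), 88.12814331054688)
bar top ((431.44268798828125, -85.35502624511719), (87.92131042480469, 18.721956253051758), 1.5945165157318115)
bar top ((413.5899658203125, -10.833000183105469), (56.25775909423828, 116.38186645507812), 1.5539426803588867)
bar side ((425.8091735839844, 45.03924560546875), (212.3907470703125, 17.154016494750977), 86.8134536743164)
```

Both boards are seated and the bar hasn't moved. I pick it up at its middle.

Emit:
move_arm(series=[{"grip": 0.045,"x": 0,"y": 0,"z": -0.04,"ax": 0,"ay": 0,"az": 0},{"grip": 0.045,"x": 0,"y": 0,"z": -0.08,"ax": 0,"ay": 0,"az": 0},{"grip": 0.045,"x": 0,"y": 0,"z": -0.097,"ax": 0,"ay": 0,"az": 0},{"grip": 0.045,"x": 0,"y": 0,"z": -0.102,"ax": 0,"ay": 0,"az": 0},{"grip": 0.045,"x": 0,"y": 0,"z": -0.102,"ax": 0,"ay": 0,"az": 0},{"grip": 0.0,"x": 0,"y": 0,"z": -0.102,"ax": 0,"ay": 0,"az": 0},{"grip": 0.0,"x": 0,"y": 0,"z": -0.102,"ax": 0,"ay": 0,"az": 0},{"grip": 0.0,"x": 0,"y": 0,"z": -0.102,"ax": 0,"ay": 0,"az": 0},{"grip": 0.0,"x": 0,"y": 0,"z": -0.102,"ax": 0,"ay": 0,"az": 0}])

```text
time_s: 16.87
tool_pos: [429.0, 70.9, 7.0]
tool_rot: [2.282, 2.156, 0.004]
contact_force: [-0.3, -1.9, 4.6]
opening: 11.9
finger_force: 59.6
```

Emit:
move_arm(series=[{"grip": 0,"x": 0,"y": 0,"z": 0.03,"ax": 0,"ay": 0,"az": 0},{"grip": 0,"x": 0,"y": 0,"z": 0.07,"ax": 0,"ay": 0,"az": 0},{"grip": 0,"x": 0,"y": 0,"z": 0.1,"ax": 0,"ay": 0,"az": 0},{"grip": 0,"x": 0.03,"y": -0.01,"z": 0.1,"ax": 0,"ay": 0,"az": 1.2},{"grip": 0,"x": 0.065,"y": -0.02,"z": 0.1,"ax": 0,"ay": 0,"az": 1.2},{"grip": 0,"x": 0.1,"y": -0.035,"z": 0.1,"ax": 0,"ay": 0,"az": 1.2},{"grip": 0,"x": 0.135,"y": -0.05,"z": 0.1,"ax": 0,"ay": 0,"az": 1.2},{"grip": 0,"x": 0.165,"y": -0.057,"z": 0.1,"ax": 0,"ay": 0,"az": 1.2},{"grip": 0,"x": 0.175,"y": -0.057,"z": 0.09,"ax": 0,"ay": 0,"az": 1.2},{"grip": 0,"x": 0.175,"y": -0.057,"z": 0.09,"ax": 0,"ay": 0,"az": 1.2}])

```text
time_s: 17.7
tool_pos: [605.7, 13.3, 95.0]
tool_rot: [2.261, 2.178, 0.003]
contact_force: [-0.7, 0.3, -2.3]
opening: 12.0
finger_force: 59.3
```

```bash
python3 -c "
from m import *
st()
I={n:snapshot(n) for n in('top','side')}
for n in I: cv2.imwrite('pics/b2_'+n+'.png',I[n])
"
```

```text
t 17.70 tcp [605.7  13.3  95. ] psi -2.1 tilt [ 0. -0.] open 12.0 F [-0.7  0.3 -2.3] ff 59.3 q [-0.1  0.5  1.6  0.   1.1 -0. ]
```

Emit:
move_arm(series=[{"grip": 0,"x": -0.003,"y": 0.0014,"z": 0,"ax": 0,"ay": 0,"az": 0},{"grip": 0,"x": -0.003,"y": 0.0014,"z": -0.015,"ax": 0,"ay": 0,"az": 0},{"grip": 0,"x": -0.003,"y": 0.0014,"z": -0.026,"ax": 0,"ay": 0,"az": 0},{"grip": 0,"x": -0.003,"y": 0.0014,"z": -0.026,"ax": 0,"ay": 0,"az": 0},{"grip": 0,"x": -0.003,"y": 0.0014,"z": -0.026,"ax": 0,"ay": 0,"az": 0}])

```text
time_s: 18.22
tool_pos: [597.7, 15.8, 69.1]
tool_rot: [-2.259, -2.18, 0.003]
contact_force: [0.6, 0.2, -2.1]
opening: 12.1
finger_force: 59.3
```

```bash
python3 -c "
from m import *
st()
I={n:snapshot(n) for n in('top','side')}
for n in I: cv2.imwrite('pics/b3_'+n+'.png',I[n])
a=I['side'][150:245,200:290]; a=cv2.resize(a,(450,475),interpolation=cv2.INTER_CUBIC)
b=I['top'][165:215,170:270]; b=cv2.resize(b,(340,170),interpolation=cv2.INTER_CUBIC)
o=np.zeros((475,800,3),np.uint8); o[:,:450]=a; o[:170,455:795]=b; cv2.imwrite('pics/b3.png',o)
"
```

```text
t 18.22 tcp [597.7  15.8  69.1] psi -2.0 tilt [-0.  0.] open 12.1 F [ 0.6  0.2 -2.1] ff 59.3 q [-0.   0.5  1.6  0.   1.  -0. ]
```

View pics/b3.png

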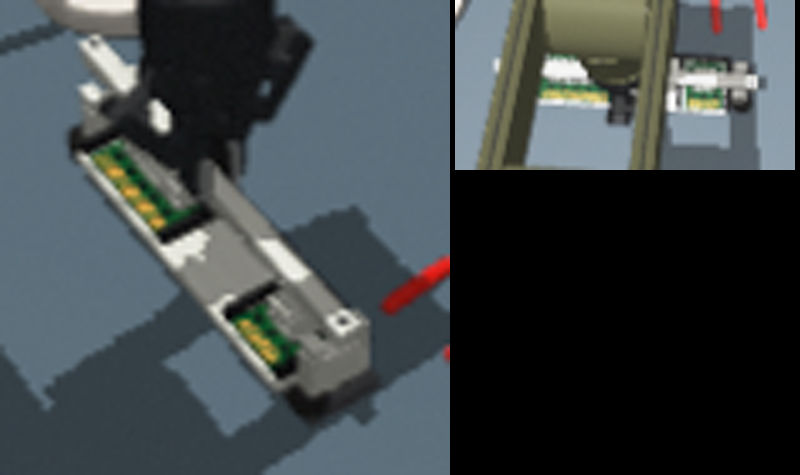

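Emit:
move_arm(series=[{"grip": 0,"x": 0.0045,"y": -0.001,"z": 0,"ax": 0,"ay": 0,"az": 0},{"grip": 0,"x": 0.0045,"y": -0.001,"z": 0,"ax": 0,"ay": 0,"az": 0},{"grip": 0,"x": 0.0045,"y": -0.001,"z": 0,"ax": 0,"ay": 0,"az": 0},{"grip": 0,"x": 0.0045,"y": -0.001,"z": 0,"ax": 0,"ay": 0,"az": 0}])

```text
time_s: 18.65
tool_pos: [604.4, 14.3, 69.9]
tool_rot: [2.261, 2.181, 0.001]
contact_force: [-0.5, 1.1, -2.5]
opening: 11.9
finger_force: 59.3
```

```bash
python3 -c "
from m import *
st()
I={n:snapshot(n) for n in('top','side')}
for n in I: cv2.imwrite('pics/b4_'+n+'.png',I[n])
for p in((218,168.3),(226.3,164.7),(262.8,218.3),(271.2,213.8)): print(onz('side',p,55.5)[:2])
# bar right end centreline: profile across x at several y, z=top of bar
z=sense()['tool_pos'][2]-7+16
for n in('top','side'):
  g=I[n].min(2).astype(np.float32)
  for y in(-100,-112,-118):
    q=np.array([pix(n,(x,y,z)) for x in range(570,630,2)],np.float32)
    print(n,y,cv2.remap(g,q[None,:,0],q[None,:,1],cv2.INTER_CUBIC)[0].astype(int))
"
```

```text
t 18.65 tcp [604.4  14.3  69.9] psi -2.1 tilt [0. 0.] open 11.9 F [-0.5  1.1 -2.5] ff 59.3 q [-0.1  0.5  1.6  0.   1.  -0. ]
[591.  132.6]
[620.7 130.6]
[ 584.5 -107. ]
[ 613.1 -108.2]
top -100 [ 75  89 122 153 178 191 191 191 198 190 173 158 154 167 181 183 175 164
 154 149 144 141 117  90  83  87  86  85  85  86]
top -112 [ 40  55  68  74  81  86  90  89  84  95 120 154 172 181 178 184 187 182
 159 118  91  93  91  86  85  86  87  86  87  86]
top -118 [ 70  73  76  80  84  86  86  85  77  99 152 199 214 197 162 177 215 232
 207 134  74  82  91  91  91  92  93  93  93  93]
side -100 [111 124 141 161 142 110 109 113 105  92  84  91 116 131 130 129 129 128
 118  76  53  51  52  52  51  53  53  52  52  52]
side -112 [114 108 102 100  94  94  88  84  84  85  81 103 136 149 146 148 141 132
 121  81  47  53  52  51  52  52  53  52  52  52]
side -118 [127 128 126 114  57  21  18  24  51  77  97 139 191 194 133 106 137 168
 141  71  49  51  50  54  53  54  52  46  40  35]
```

Emit:
move_arm(series=[{"grip": 0,"x": -0.001,"y": 0,"z": 0,"ax": 0,"ay": 0,"az": 0.2},{"grip": 0,"x": -0.001,"y": 0,"z": -0.004,"ax": 0,"ay": 0,"az": 0.2},{"grip": 0,"x": -0.001,"y": 0,"z": -0.008,"ax": 0,"ay": 0,"az": 0.2},{"grip": 0,"x": -0.001,"y": 0,"z": -0.012,"ax": 0,"ay": 0,"az": 0.2},{"grip": 0,"x": -0.001,"y": 0,"z": -0.015,"ax": 0,"ay": 0,"az": 0.2},{"grip": 0,"x": -0.001,"y": 0,"z": -0.0175,"ax": 0,"ay": 0,"az": 0.2},{"grip": 0,"x": -0.001,"y": 0,"z": -0.0175,"ax": 0,"ay": 0,"az": 0.2},{"grip": 0,"x": -0.001,"y": 0,"z": -0.0175,"ax": 0,"ay": 0,"az": 0.2}])

```text
time_s: 19.42
tool_pos: [602.9, 14.4, 51.8]
tool_rot: [-2.257, -2.185, 0.001]
contact_force: [0.0, -0.6, -1.7]
opening: 12.1
finger_force: 59.3
```

Emit:
move_arm(series=[{"grip": 0,"x": 0,"y": 0,"z": -0.001,"ax": 0,"ay": 0,"az": 0},{"grip": 0,"x": 0,"y": 0,"z": -0.001,"ax": 0,"ay": 0,"az": 0},{"grip": 0.04,"x": 0,"y": 0,"z": -0.001,"ax": 0,"ay": 0,"az": 0},{"grip": 0.04,"x": 0,"y": 0,"z": -0.001,"ax": 0,"ay": 0,"az": 0},{"grip": 0.04,"x": 0,"y": 0,"z": -0.001,"ax": 0,"ay": 0,"az": 0},{"grip": 0.04,"x": 0,"y": 0,"z": 0.04,"ax": 0,"ay": 0,"az": 0},{"grip": 0.04,"x": 0,"y": 0,"z": 0.08,"ax": 0,"ay": 0,"az": 0},{"grip": 0.04,"x": 0,"y": 0,"z": 0.12,"ax": 0,"ay": 0,"az": 0},{"grip": 0.04,"x": 0,"y": 0,"z": 0.16,"ax": 0,"ay": 0,"az": 0},{"grip": 0.04,"x": 0,"y": 0,"z": 0.17,"ax": 0,"ay": 0,"az": 0}])

```text
time_s: 20.25
tool_pos: [607.0, 14.3, 230.0]
tool_rot: [2.25, 2.178, 0.014]
contact_force: [0.9, 0.3, 1.6]
opening: 39.9
finger_force: 0.0
```

Emit:
move_arm(series=[{"grip": 0.04,"x": -0.13,"y": -0.26,"z": 0,"ax": 0,"ay": 0,"az": 0},{"grip": 0.04,"x": -0.13,"y": -0.26,"z": 0,"ax": 0,"ay": 0,"az": 0},{"grip": 0.04,"x": -0.13,"y": -0.26,"z": 0,"ax": 0,"ay": 0,"az": 0},{"grip": 0.04,"x": -0.13,"y": -0.26,"z": 0,"ax": 0,"ay": 0,"az": 0},{"grip": 0.04,"x": -0.13,"y": -0.26,"z": 0,"ax": 0,"ay": 0,"az": 0},{"grip": 0.04,"x": -0.13,"y": -0.26,"z": 0,"ax": 0,"ay": 0,"az": 0},{"grip": 0.04,"x": -0.13,"y": -0.26,"z": 0,"ax": 0,"ay": 0,"az": 0},{"grip": 0.04,"x": -0.13,"y": -0.26,"z": 0,"ax": 0,"ay": 0,"az": 0}])

```text
time_s: 20.92
tool_pos: [469.9, -251.9, 222.3]
tool_rot: [2.262, 2.177, -0.006]
contact_force: [0.7, 0.8, 0.4]
opening: 40.5
finger_force: 0.0
```

```bash
python3 -c "
from m import *
st()
I={n:snapshot(n) for n in('top','side')}
for n in I: cv2.imwrite('pics/c_'+n+'.png',I[n])
for c,L in(((579,77),70),((573,-66),32)):
  for n in I:
    try: print(n,gold(n,I[n],c,24,L,r=16))
    except Exception as e: print(e)
a=I['side'][150:245,200:290]; a=cv2.resize(a,(450,475),interpolation=cv2.INTER_CUBIC)
b=I['top'][165:215,170:270]; b=cv2.resize(b,(340,170),interpolation=cv2.INTER_CUBIC)
u,v=293,172; c=I['top'][v:v+40,u:u+40]; c=cv2.resize(c,(300,300),interpolation=cv2.INTER_CUBIC)
o=np.zeros((475,800,3),np.uint8); o[:,:450]=a; o[:170,455:795]=b; o[175:475,455:755]=c; cv2.imwrite('pics/c5.png',o)
"
```

```text
t 20.92 tcp [ 469.9 -251.9  222.3] psi -2.2 tilt [-0. -0.] open 40.5 F [0.7 0.8 0.4] ff 0.0 q [-0.6  0.3  1.6 -0.   1.3 -0.5]
top (array([579.7,  76.1], dtype=float32), array([579.7,  76.9]), array([70.6,  9. ]), 87.21115112304688)
side (array([579. ,  72.6], dtype=float32), array([579.1,  74.6]), array([73.7, 11.4]), 88.74857330322266)
top (array([574.8, -66. ], dtype=float32), array([574.8, -64.9]), array([ 9.5, 32.9]), 1.6390981674194336)
attempt to get argmax of an empty sequence
```

View pics/c5.png

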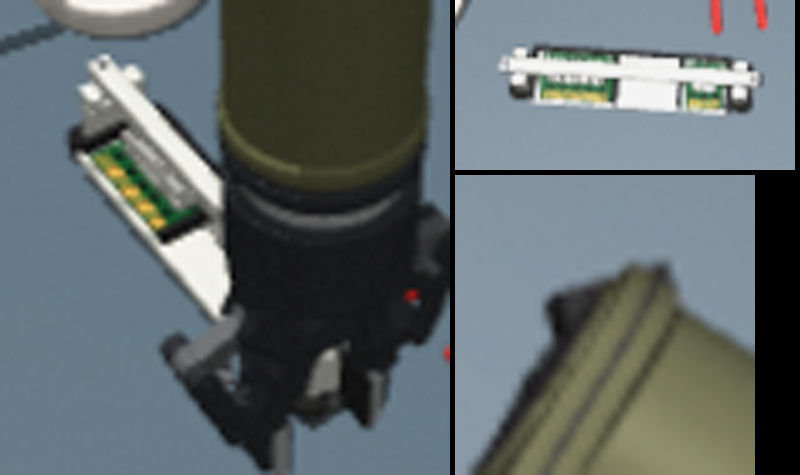

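The bar lies in both saddles. One viewing is left, so I locate the pen numerically from the initial pictures.

```bash
python3 -c "
from m import *
t=cv2.imread('pics/top0.png');s=cv2.imread('pics/side0.png')
print('top V (cols 303..331)');g=t.max(2)
for r in range(180,206): print(r,' '.join('%3d'%x for x in g[r,303:332]))
print('side V (cols 304..338)');g=s.max(2)
for r in range(252,302): print(r,' '.join('%3d'%x for x in g[r,304:338]))
T=cv2.imread('pics/c_top.png')
x0,y0,x1,y1=180,172,262,200; c=cv2.resize(T[y0:y1,x0:x1],None,fx=6,fy=6,interpolation=cv2.INTER_CUBIC)
for y in(135,125,15,-5,-105,-118):
    q=np.array([pix('top',(x,y,59.5)) for x in range(580,630,2)],np.float32)
    print(y,cv2.remap(T.min(2).astype(np.float32),q[None,:,0],q[None,:,1],cv2.INTER_CUBIC)[0].astype(int))
for l in(0,):
    q=np.array([pix('top',(602.4+.033*(y-14.7),y,59.5)) for y in list(range(146,166,2))+list(range(-118,-138,-2))],np.float32)
    print(cv2.remap(T.min(2).astype(np.float32),q[None,:,0],q[None,:,1],cv2.INTER_CUBIC)[0].astype(int))
"
```

```text
top V (cols 303..331)
180 157 157 157 156 156 156 156 156 156 156 156 156 156 156 156 156 156 156 156 156 156 155 155 155 154 155 155 154 154
181 157 157 157 158 156 156 155 156 155 156 157 156 156 155 156 156 156 156 156 155 156 155 156 154 155 155 155 155 154
182 157 157 157 157 158 156 156 157 155 156 156 156 156 156 156 156 156 156 156 156 155 155 155 155 154 154 155 155 155
183 158 158 158 157 156 157 155 156 156 157 156 156 157 155 156 151 131 123 131 156 156 156 156 157 156 154 155 155 155
184 158 157 158 158 157 158 157 156 156 156 156 150 134 130 121 111  80  63  99 156 155 156 156 156 156 156 155 155 155
185 158 158 158 159 158 158 157 154 141 131 121 111  86  79  60  55  56  55  88 140 156 156 156 156 156 156 155 155 155
186 158 159 158 158 152 135 131 116  98  79  59  54  54  55  56  54  55  55  69 115 156 156 157 156 155 155 156 155 154
187 158 158 150 121 111  85  78  54  55  56  56  55  54  55  56  55  57  72  92 111 151 156 156 155 155 156 156 155 156
188 158 149 108  45  45  56  54  56  56  55  55  54  56  56  55  51  65 102 135 131 142 156 156 155 155 155 156 154 15
[... 9089 characters left out ...]
 243 248 242 228 216 215 224 237 247 246 235 223 218
 224 238 247 247 213 155 117]
125 [ 85 100 107 103 101 101 104 110 132 168 208 239 244 245 246 240 230 164
  91  80 115 127 132 134 134]
15 [244 244 244 243 246 243 230 218 213 221 237 246 244 241 238 238 239 244
 234 208 157  95  64  91 119]
-5 [244 244 244 244 242 239 231 225 228 237 242 244 243 242 242 243 245 244
 234 181 122  89  88 104 125]
-105 [241 245 251 243 221 204 209 224 238 247 246 238 225 220 224 237 246 246
 216 160 120 127 135 135 134]
-118 [107 112 112 112 134 163 193 204 186 175 191 205 209 166 106  87 108 117
 124 131 135 135 134 134 134]
[197 184 203 208 199 173 148 136 133 132 175 190 186 162 126 104 111 135
 139 135]
```

```bash
python3 -c "
from m import *
for c in((586.8,-336.5),(586.8,-334),(584.5,-336.5)):
  print(c,[(z,pix('top',(*c,z)).round(1),pix('side',(*c,z)).round(1)) for z in(50,100,145)])
# side: block top-face corners by eye from the grid: left, top, right, bottom
for p in((305.0,280.7),(317,265.2),(335.2,276.5),(325.5,292)): print(onz('side',p,50)[:2])
for p in((306.8,188),(321.7,184.2),(325.1,197.6),(310.6,201.6)): print(onz('top',p,50)[:2])
"
```

```text
(586.8, -336.5) [(50, array([316. , 192.9]), array([319.5, 278.3])), (100, array([318.9, 191.2]), array([322. , 267.7])), (145, array([321.6, 189.5]), array([324.5, 257.5]))]
(586.8, -334) [(50, array([315.4, 192.9]), array([318.8, 277.6])), (100, array([318.2, 191.1]), array([321.3, 267. ])), (145, array([320.9, 189.5]), array([323.8, 256.7]))]
(584.5, -336.5) [(50, array([316. , 193.5]), array([318.8, 278.8])), (100, array([318.9, 191.8]), array([321.3, 268.2])), (145, array([321.6, 190.1]), array([323.8, 258. ]))]
[ 553.5 -320.5]
[ 607.1 -305.2]
[ 621.7 -355.8]
[ 573.3 -372.6]
[ 604.1 -302.2]
[ 619.9 -357.5]
[ 570.3 -370. ]
[ 553.9 -316.5]
```

Stand centre is about (587.3,-336.7). I go for the pen.

Emit:
move_arm(series=[{"grip": 0.045,"x": 0.04,"y": -0.03,"z": 0,"ax": 0,"ay": 0,"az": 0},{"grip": 0.045,"x": 0.075,"y": -0.055,"z": 0,"ax": 0,"ay": 0,"az": 0},{"grip": 0.045,"x": 0.105,"y": -0.077,"z": 0,"ax": 0,"ay": 0,"az": 0},{"grip": 0.045,"x": 0.1174,"y": -0.085,"z": -0.01,"ax": 0,"ay": 0,"az": 0},{"grip": 0.045,"x": 0.1174,"y": -0.085,"z": -0.03,"ax": 0,"ay": 0,"az": 0},{"grip": 0.045,"x": 0.1174,"y": -0.085,"z": -0.04,"ax": 0,"ay": 0,"az": 0},{"grip": 0.045,"x": 0.1174,"y": -0.085,"z": -0.04,"ax": 0,"ay": 0,"az": 0},{"grip": 0.045,"x": 0.1174,"y": -0.085,"z": -0.04,"ax": 0,"ay": 0,"az": 0},{"grip": 0.045,"x": 0.1174,"y": -0.085,"z": -0.04,"ax": 0,"ay": 0,"az": 0}])

```text
time_s: 21.77
tool_pos: [590.5, -329.5, 182.9]
tool_rot: [2.256, 2.186, 0.0]
contact_force: [-0.1, -0.3, -0.1]
opening: 45.1
finger_force: 0.0
```

```bash
python3 -c "
from m import *
st()
"
```

```text
t 21.77 tcp [ 590.5 -329.5  182.9] psi -1.8 tilt [ 0. -0.] open 45.1 F [-0.1 -0.3 -0.1] ff 0.0 q [-0.6  0.5  1.4  0.   1.3 -0.5]
```

Emit:
move_arm(series=[{"grip": 0.045,"x": -0.0032,"y": -0.0072,"z": 0,"ax": 0,"ay": 0,"az": 0},{"grip": 0.045,"x": -0.0032,"y": -0.0072,"z": 0,"ax": 0,"ay": 0,"az": 0},{"grip": 0.045,"x": -0.0032,"y": -0.0072,"z": -0.03,"ax": 0,"ay": 0,"az": 0},{"grip": 0.045,"x": -0.0032,"y": -0.0072,"z": -0.06,"ax": 0,"ay": 0,"az": 0},{"grip": 0.045,"x": -0.0032,"y": -0.0072,"z": -0.09,"ax": 0,"ay": 0,"az": 0},{"grip": 0.045,"x": -0.0032,"y": -0.0072,"z": -0.103,"ax": 0,"ay": 0,"az": 0},{"grip": 0.045,"x": -0.0032,"y": -0.0072,"z": -0.103,"ax": 0,"ay": 0,"az": 0},{"grip": 0.045,"x": -0.0032,"y": -0.0072,"z": -0.103,"ax": 0,"ay": 0,"az": 0},{"grip": 0.045,"x": -0.0032,"y": -0.0072,"z": -0.103,"ax": 0,"ay": 0,"az": 0}])

```text
time_s: 22.52
tool_pos: [588.3, -338.8, 80.9]
tool_rot: [2.255, 2.183, 0.001]
contact_force: [-0.4, 0.4, -0.3]
opening: 44.9
finger_force: 0.0
```

```bash
python3 -c "
from m import *
st()
"
```

```text
t 22.52 tcp [ 588.3 -338.8   80.9] psi -1.9 tilt [ 0. -0.] open 44.9 F [-0.4  0.4 -0.3] ff 0.0 q [-0.6  0.6  1.5 -0.   1.1 -0.6]
```

Emit:
move_arm(series=[{"grip": 0.045,"x": -0.001,"y": 0.002,"z": 0,"ax": 0,"ay": 0,"az": 0},{"grip": 0.045,"x": -0.001,"y": 0.002,"z": 0,"ax": 0,"ay": 0,"az": 0},{"grip": 0,"x": -0.001,"y": 0.002,"z": 0,"ax": 0,"ay": 0,"az": 0},{"grip": 0,"x": -0.001,"y": 0.002,"z": 0,"ax": 0,"ay": 0,"az": 0},{"grip": 0,"x": -0.001,"y": 0.002,"z": 0,"ax": 0,"ay": 0,"az": 0},{"grip": 0,"x": -0.001,"y": 0.002,"z": 0,"ax": 0,"ay": 0,"az": 0},{"grip": 0,"x": -0.001,"y": 0.002,"z": 0,"ax": 0,"ay": 0,"az": 0},{"grip": 0,"x": -0.001,"y": 0.002,"z": 0,"ax": 0,"ay": 0,"az": 0}])

```text
time_s: 23.18
tool_pos: [587.2, -336.0, 79.7]
tool_rot: [2.256, 2.184, 0.001]
contact_force: [2.3, 0.4, 2.8]
opening: 11.9
finger_force: 58.5
```

```bash
python3 -c "
from m import *
st()
im=snapshot('side'); cv2.imwrite('pics/p1.png',im)
"
```

```text
t 23.18 tcp [ 587.2 -336.    79.7] psi -1.9 tilt [ 0. -0.] open 11.9 F [2.3 0.4 2.8] ff 58.5 q [-0.6  0.6  1.5  0.   1.1 -0.6]
```

Emit:
move_arm(series=[{"grip": 0,"x": 0,"y": 0,"z": 0.015,"ax": 0,"ay": 0,"az": 0},{"grip": 0,"x": 0,"y": 0,"z": 0.035,"ax": 0,"ay": 0,"az": 0},{"grip": 0,"x": 0,"y": 0,"z": 0.06,"ax": 0,"ay": 0,"az": 0},{"grip": 0,"x": 0,"y": 0,"z": 0.09,"ax": 0,"ay": 0,"az": 0},{"grip": 0,"x": 0,"y": 0.02,"z": 0.1,"ax": 0,"ay": 0,"az": 0},{"grip": 0,"x": 0,"y": 0.05,"z": 0.1,"ax": 0,"ay": 0,"az": 0},{"grip": 0,"x": 0,"y": 0.085,"z": 0.1,"ax": 0,"ay": 0,"az": 0},{"grip": 0,"x": -0.007,"y": 0.12,"z": 0.1,"ax": 0,"ay": 0,"az": 0},{"grip": 0,"x": -0.007,"y": 0.155,"z": 0.1,"ax": 0,"ay": 0,"az": 0},{"grip": 0,"x": -0.007,"y": 0.19,"z": 0.1,"ax": 0,"ay": 0,"az": 0}])

```text
time_s: 24.07
tool_pos: [577.5, -144.4, 178.4]
tool_rot: [-2.257, -2.183, 0.003]
contact_force: [0.3, 0.9, -1.0]
opening: 11.2
finger_force: 59.0
```

Emit:
move_arm(series=[{"grip": 0,"x": 0,"y": 0.035,"z": 0,"ax": 0,"ay": 0,"az": 0},{"grip": 0,"x": 0,"y": 0.07,"z": 0,"ax": 0,"ay": 0,"az": 0},{"grip": 0,"x": 0,"y": 0.105,"z": 0,"ax": 0,"ay": 0,"az": 0},{"grip": 0,"x": 0,"y": 0.14,"z": 0,"ax": 0,"ay": 0,"az": 0},{"grip": 0,"x": 0,"y": 0.175,"z": 0,"ax": 0,"ay": 0,"az": 0},{"grip": 0,"x": 0,"y": 0.21,"z": 0,"ax": 0,"ay": 0,"az": 0},{"grip": 0,"x": 0,"y": 0.235,"z": 0,"ax": 0,"ay": 0,"az": 0},{"grip": 0,"x": 0,"y": 0.25,"z": -0.02,"ax": 0,"ay": 0,"az": 0},{"grip": 0,"x": 0,"y": 0.2555,"z": -0.04,"ax": 0,"ay": 0,"az": 0},{"grip": 0,"x": 0,"y": 0.2555,"z": -0.04,"ax": 0,"ay": 0,"az": 0}])

```text
time_s: 24.9
tool_pos: [575.3, 110.9, 135.1]
tool_rot: [-2.251, -2.184, 0.011]
contact_force: [-0.5, -0.1, -0.2]
opening: 11.6
finger_force: 58.9
```

Emit:
move_arm(series=[{"grip": 0,"x": 0,"y": 0,"z": 0,"ax": 0,"ay": 0,"az": 0},{"grip": 0,"x": 0,"y": 0,"z": 0,"ax": 0,"ay": 0,"az": 0},{"grip": 0,"x": 0,"y": 0,"z": 0,"ax": 0,"ay": 0,"az": 0},{"grip": 0,"x": 0,"y": 0,"z": 0,"ax": 0,"ay": 0,"az": 0}])

```text
time_s: 25.23
tool_pos: [580.1, 108.9, 140.2]
tool_rot: [2.258, 2.183, 0.002]
contact_force: [-0.4, -0.4, -0.9]
opening: 11.1
finger_force: 58.9
```

```bash
python3 -c "
from m import *
st()
I={n:snapshot(n) for n in('top','side')}
for n in I: cv2.imwrite('pics/q1_'+n+'.png',I[n])
st()
p=sense()['tool_pos']
for n in I: print(n,pix(n,p-[0,0,75.7]),pix(n,p))
for c,L in(((579,77),70),((573,-66),32)):
  for n in I:
    try: print(n,gold(n,I[n],c,24,L,r=16))
    except Exception as e: print(e)
"
```

```text
t 25.23 tcp [580.1 108.9 140.2] psi -1.9 tilt [ 0. -0.] open 11.1 F [-0.4 -0.4 -0.9] ff 58.9 q [ 0.1  0.4  1.6 -0.   1.1  0.1]
t 25.33 tcp [579.9 109.  140.1] psi -1.9 tilt [0. 0.] open 11.5 F [ 0.6 -0.6 -0.9] ff 58.9 q [ 0.1  0.4  1.6 -0.   1.1  0.1]
top [194.9 190.8] [192.  187.9]
side [218.9 172.1] [217.2 153.9]
top (array([579.7,  75.1], dtype=float32), array([579.6,  74.7]), array([66.1,  9.1]), 87.45177459716797)
side (array([578.8,  73.2], dtype=float32), array([578.7,  74.8]), array([73.3, 10.6]), 88.28101348876953)
top (array([574.8, -65.1], dtype=float32), array([574.8, -64.4]), array([ 9.5, 33.8]), 1.639098048210144)
side (array([573.8, -66.1], dtype=float32), array([573.9, -66.1]), array([36.3, 10.1]), 89.5793228149414)
```

Emit:
move_arm(series=[{"grip": 0,"x": 0,"y": 0.0005,"z": -0.012,"ax": 0,"ay": 0,"az": 0},{"grip": 0,"x": 0,"y": 0.0005,"z": -0.024,"ax": 0,"ay": 0,"az": 0},{"grip": 0,"x": 0,"y": 0.0005,"z": -0.032,"ax": 0,"ay": 0,"az": 0},{"grip": 0,"x": 0,"y": 0.0005,"z": -0.035,"ax": 0,"ay": 0,"az": 0},{"grip": 0,"x": 0,"y": 0.0005,"z": -0.035,"ax": 0,"ay": 0,"az": 0},{"grip": 0,"x": 0,"y": 0.0005,"z": -0.035,"ax": 0,"ay": 0,"az": 0},{"grip": 0,"x": 0,"y": 0.0005,"z": -0.035,"ax": 0,"ay": 0,"az": 0}])

```text
time_s: 25.92
tool_pos: [579.8, 110.2, 104.7]
tool_rot: [2.257, 2.184, 0.001]
contact_force: [0.5, -0.2, -0.3]
opening: 11.7
finger_force: 58.9
```

```bash
python3 -c "
from m import *
st()
I={n:snapshot(n) for n in('top','side')}
p=sense()['tool_pos']; c=[]
for n in I:
    cv2.imwrite('pics/q2_'+n+'.png',I[n]); q=pix(n,p-[0,0,75.7]); print(n,q); u,v=q.astype(int)
    c.append(cv2.resize(I[n][v-22:v+18,u-20:u+20],(390,390),interpolation=cv2.INTER_CUBIC))
    print(n,'origin',u-20,v-22)
cv2.imwrite('pics/q2.png',np.hstack(c))
"
```

```text
t 25.92 tcp [579.8 110.2 104.7] psi -1.9 tilt [0. 0.] open 11.7 F [ 0.5 -0.2 -0.3] ff 58.9 q [0.1 0.5 1.6 0.  1.1 0.1]
top [195.7 192.1]
top origin 175 170
side [219.4 179.9]
side origin 199 157
```

View pics/q2.png

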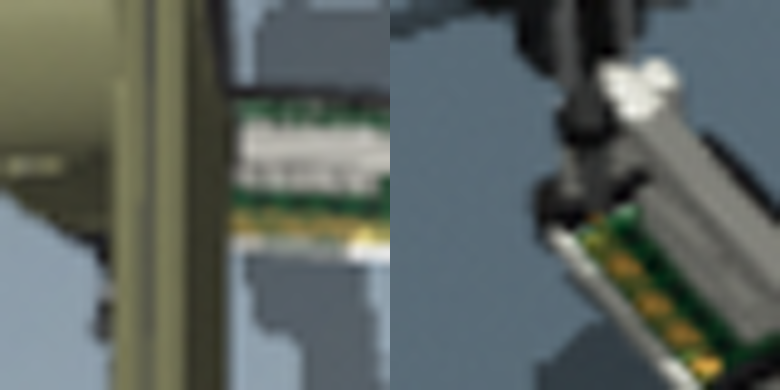

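The nib hangs at the head end, near side pixel (220,179), just above the strip. I lower gently.

Emit:
move_arm(series=[{"grip": 0,"x": -0.0003,"y": -0.0005,"z": -0.001,"ax": 0,"ay": 0,"az": 0},{"grip": 0,"x": -0.0003,"y": -0.0005,"z": -0.0025,"ax": 0,"ay": 0,"az": 0},{"grip": 0,"x": -0.0003,"y": -0.0005,"z": -0.004,"ax": 0,"ay": 0,"az": 0},{"grip": 0,"x": -0.0003,"y": -0.0005,"z": -0.005,"ax": 0,"ay": 0,"az": 0},{"grip": 0,"x": -0.0003,"y": -0.0005,"z": -0.006,"ax": 0,"ay": 0,"az": 0},{"grip": 0,"x": -0.0003,"y": -0.0005,"z": -0.0067,"ax": 0,"ay": 0,"az": 0},{"grip": 0,"x": -0.0003,"y": -0.0005,"z": -0.0072,"ax": 0,"ay": 0,"az": 0},{"grip": 0,"x": -0.0003,"y": -0.0005,"z": -0.0072,"ax": 0,"ay": 0,"az": 0},{"grip": 0,"x": -0.0003,"y": -0.0005,"z": -0.0072,"ax": 0,"ay": 0,"az": 0},{"grip": 0,"x": -0.0003,"y": -0.0005,"z": -0.0072,"ax": 0,"ay": 0,"az": 0}])

```text
time_s: 26.85
tool_pos: [579.0, 109.7, 97.0]
tool_rot: [2.257, 2.185, 0.0]
contact_force: [-1.0, 0.3, 0.7]
opening: 11.4
finger_force: 59.1
```

```bash
cat > f.py <<'E'
from m import *
r=[]
for i in range(6):
    s=sense(); r.append(np.r_[s["tool_pos"],s["contact_force"]]); snapshot("side")
print(np.round(r,1)); print(np.mean(r,0).round(2))
E
python3 f.py
```

```text
[[579.  109.7  97.   -1.    0.3   0.7]
 [579.  109.7  97.    0.7   0.1   0.8]
 [579.  109.7  97.   -0.    0.5   0.6]
 [579.  109.7  97.    0.   -0.6   1.1]
 [579.  109.7  96.9   0.8   0.1   2.4]
 [579.  109.7  96.9  -0.5   0.1   1. ]]
[579.  109.7  97.   -0.    0.1   1.1]
```

Contact is confirmed at about +1.5 N over the in-air value. I draw along the wide strip slowly.

Emit:
move_arm(series=[{"grip": 0,"x": 0,"y": -0.002,"z": 0,"ax": 0,"ay": 0,"az": 0},{"grip": 0,"x": 0,"y": -0.004,"z": 0,"ax": 0,"ay": 0,"az": 0},{"grip": 0,"x": 0,"y": -0.007,"z": 0,"ax": 0,"ay": 0,"az": 0},{"grip": 0,"x": 0,"y": -0.01,"z": 0,"ax": 0,"ay": 0,"az": 0},{"grip": 0,"x": 0,"y": -0.013,"z": 0,"ax": 0,"ay": 0,"az": 0},{"grip": 0,"x": 0,"y": -0.016,"z": 0,"ax": 0,"ay": 0,"az": 0},{"grip": 0,"x": 0,"y": -0.019,"z": 0,"ax": 0,"ay": 0,"az": 0},{"grip": 0,"x": 0,"y": -0.022,"z": 0,"ax": 0,"ay": 0,"az": 0},{"grip": 0,"x": 0,"y": -0.025,"z": 0,"ax": 0,"ay": 0,"az": 0},{"grip": 0,"x": 0,"y": -0.028,"z": 0,"ax": 0,"ay": 0,"az": 0}])

```text
time_s: 27.98
tool_pos: [578.9, 81.4, 96.9]
tool_rot: [-2.257, -2.185, -0.0]
contact_force: [0.2, 1.8, 0.7]
opening: 11.3
finger_force: 59.1
```

Emit:
move_arm(series=[{"grip": 0,"x": 0,"y": -0.002,"z": 0,"ax": 0,"ay": 0,"az": 0},{"grip": 0,"x": 0,"y": -0.004,"z": 0,"ax": 0,"ay": 0,"az": 0},{"grip": 0,"x": 0,"y": -0.0055,"z": 0,"ax": 0,"ay": 0,"az": 0},{"grip": 0,"x": 0,"y": -0.0055,"z": 0,"ax": 0,"ay": 0,"az": 0},{"grip": 0,"x": 0,"y": -0.0055,"z": 0,"ax": 0,"ay": 0,"az": 0},{"grip": 0,"x": 0,"y": -0.0055,"z": 0,"ax": 0,"ay": 0,"az": 0},{"grip": 0,"x": 0,"y": -0.0055,"z": 0,"ax": 0,"ay": 0,"az": 0}])

```text
time_s: 28.57
tool_pos: [579.0, 76.1, 96.9]
tool_rot: [2.257, 2.185, -0.0]
contact_force: [0.9, -0.4, 0.4]
opening: 11.4
finger_force: 59.1
```

```bash
python3 f.py | tail -1
```

```text
[579.   76.1  96.9   0.1  -0.7   0.7]
```

Emit:
move_arm(series=[{"grip": 0,"x": 0,"y": -0.002,"z": 0,"ax": 0,"ay": 0,"az": 0},{"grip": 0,"x": 0,"y": -0.004,"z": 0,"ax": 0,"ay": 0,"az": 0},{"grip": 0,"x": -0.0002,"y": -0.007,"z": 0,"ax": 0,"ay": 0,"az": 0},{"grip": 0,"x": -0.0003,"y": -0.01,"z": 0,"ax": 0,"ay": 0,"az": 0},{"grip": 0,"x": -0.0004,"y": -0.013,"z": 0,"ax": 0,"ay": 0,"az": 0},{"grip": 0,"x": -0.0005,"y": -0.016,"z": 0,"ax": 0,"ay": 0,"az": 0},{"grip": 0,"x": -0.0006,"y": -0.019,"z": 0,"ax": 0,"ay": 0,"az": 0},{"grip": 0,"x": -0.0007,"y": -0.022,"z": 0,"ax": 0,"ay": 0,"az": 0},{"grip": 0,"x": -0.0008,"y": -0.025,"z": 0,"ax": 0,"ay": 0,"az": 0},{"grip": 0,"x": -0.0009,"y": -0.0275,"z": 0,"ax": 0,"ay": 0,"az": 0}])

```text
time_s: 29.7
tool_pos: [578.0, 48.3, 96.9]
tool_rot: [-2.257, -2.185, 0.0]
contact_force: [-0.1, 0.8, 2.1]
opening: 11.7
finger_force: 59.1
```

Emit:
move_arm(series=[{"grip": 0,"x": 0,"y": -0.002,"z": 0,"ax": 0,"ay": 0,"az": 0},{"grip": 0,"x": 0,"y": -0.004,"z": 0,"ax": 0,"ay": 0,"az": 0},{"grip": 0,"x": 0,"y": -0.005,"z": 0,"ax": 0,"ay": 0,"az": 0},{"grip": 0,"x": 0,"y": -0.005,"z": 0,"ax": 0,"ay": 0,"az": 0},{"grip": 0,"x": 0,"y": -0.005,"z": 0,"ax": 0,"ay": 0,"az": 0},{"grip": 0,"x": 0,"y": -0.005,"z": 0,"ax": 0,"ay": 0,"az": 0},{"grip": 0,"x": 0,"y": -0.005,"z": 0,"ax": 0,"ay": 0,"az": 0}])

```text
time_s: 30.28
tool_pos: [578.1, 43.6, 96.9]
tool_rot: [2.257, 2.185, -0.0]
contact_force: [-1.5, -0.3, 0.7]
opening: 11.8
finger_force: 59.1
```

```bash
python3 f.py | tail -1; python3 -c "
from m import *
I={n:snapshot(n) for n in('top','side')}
for n in I: cv2.imwrite('pics/q4_'+n+'.png',I[n])
for c,L in(((579,77),70),((573,-66),32)):
  for n in I:
    try: print(n,gold(n,I[n],c,24,L,r=16))
    except Exception as e: print(e)
"
```

```text
[578.   43.6  96.9  -0.1  -0.1   1.3]
top (array([580.4, 103.6], dtype=float32), array([581.3, 103. ]), array([ 9.5, 18.8]), 1.6443129777908325)
side (array([578.9,  74.8], dtype=float32), array([579.1,  76. ]), array([70.7, 11.3]), 88.49754333496094)
top (array([574.8, -65.6], dtype=float32), array([574.7, -64.9]), array([33. ,  8.8]), 89.58235931396484)
side (array([574. , -65.5], dtype=float32), array([574. , -65.7]), array([34. ,  9.9]), 86.8006820678711)
```

```bash
python3 -c "
from m import *
a=cv2.imread('pics/q4_side.png').astype(int);b=cv2.imread('pics/q2_side.png').astype(int)
q=pix('side',(578,43.6,24)); print('pred tip',q,'z50',pix('side',(578,43.6,50)),'z76',pix('side',(578,43.6,76)))
u,v=q.astype(int)
print('cols',u-8,u+9)
for r in range(v-18,v+5): print(r,' '.join('%3d,%3d,%3d'%tuple(x) for x in a[r,u-5:u+7]))
"
```

```text
pred tip [231.  194.1] z50 [230.6 188.3] z76 [230.2 182.4]
cols 223 240
176  23, 21, 19  35, 34, 33  62, 61, 60  74, 74, 72  56, 55, 54  14, 17, 15  13, 13, 14  15, 17, 16  39, 40, 39  67, 67, 65  61, 60, 58  67, 61, 53
177  27, 25, 25  35, 33, 33  61, 61, 59  75, 76, 73  55, 55, 54  12, 11, 12  13, 15, 13  15, 16, 15  41, 39, 39  66, 66, 65  56, 57, 54  36, 33, 32
178  25, 24, 22  29, 28, 25  56, 55, 54  80, 80, 78  67, 67, 65  16, 16, 16  39, 42, 42  55, 58, 57  72, 76, 75 153,162,161 175,185,186  77, 80, 80
179  45, 47, 46  26, 25, 23  54, 54, 52  77, 78, 76  68, 69, 67  21, 21, 21  78, 83, 82 155,164,164 204,215,214 212,221,221 215,223,223 174,185,185
180  85, 89, 89  70, 74, 73  73, 74, 73  78, 79, 77  73, 73, 71  43, 43, 42  66, 69, 68 152,161,161 220,228,228 219,227,226 219,227,226 217,225,224
181  88, 97, 91 112,119,118  84, 88, 87  59, 59, 58  54, 55, 53  51, 53, 51  53, 55, 54  98,103,103 177,186,186 221,229,229 200,211,210 149,157,157
182  57, 83, 50  84, 93, 86  81, 84, 85  44, 45, 44  50, 52, 51  52, 53, 52  45, 47, 47  46, 47, 47  93, 99, 99 139,147,146 141,150,149 126,
[... 1675 characters left out ...]
  67,109,107  49,113,140  39, 80,101  34, 72, 86  25, 50, 29  21, 33, 16  19, 24, 17  17, 18, 14  15, 16, 17
195  83, 82, 75 134,139,138 187,198,197 177,191,189  33, 74, 73  31, 66, 68  22, 41, 41  21, 28, 22  18, 19, 16  17, 16, 16  14, 11, 12  13, 12, 11
196  69, 64, 53  84, 83, 77 132,139,137 171,183,180 132,146,138  19, 33, 27  16, 17, 18  17, 16, 16  12, 10, 12  12, 10, 12  38, 40, 40  63, 66, 66
197 102, 92, 77  72, 67, 58  87, 88, 85 129,137,136 149,158,156  90, 98, 94  10,  9, 11  16, 13, 12  36, 38, 38  62, 65, 66  84, 89, 88 121,127,126
198 119,107, 89 104, 93, 78  72, 68, 60  88, 90, 86 109,116,115 101,107,106  46, 49, 49  64, 66, 66  88, 92, 91 118,125,124 120,127,126 126,134,133
```

```bash
python3 -c "
from m import *
for f,X in(('q1',(580,109,64.4)),('q2',(579.8,110.2,29))):
  a=cv2.imread('pics/%s_side.png'%f).astype(int)
  q=pix('side',X); print(f,'pred',q); u,v=q.astype(int)
  print('cols',u-5,u+5)
  for r in range(v-9,v+7): print(r,' '.join('%3d,%3d,%3d'%tuple(x) for x in a[r,u-5:u+6]))
"
```

```text
q1 pred [219.  172.1]
cols 213 223
163 119,106, 89 117,105, 87 101, 91, 76  48, 44, 39  17, 16, 17  14, 12, 11  10,  8, 10  39, 41, 40 131,139,138 194,204,202 162,163,155
164 118,106, 88 119,107, 89 116,105, 87 101, 91, 77  63, 61, 53  39, 40, 39  45, 46, 47  80, 84, 85 161,170,170 214,223,223 196,206,205
165 119,107, 89 118,107, 89 119,107, 90 108, 98, 82  70, 67, 59  48, 49, 48  50, 51, 50  69, 73, 71 151,159,159 217,225,224 212,222,221
166 119,107, 89 119,107, 89 119,107, 89 111,101, 84  83, 78, 67  50, 50, 50  50, 52, 50  62, 64, 63 147,154,154 217,225,225 216,224,224
167 119,107, 90 118,107, 89 137,129,115 181,181,175 176,181,180  47, 48, 47  49, 51, 50  52, 55, 54 144,150,149 220,227,226 217,225,225
168 119,108, 89 119,107, 90 115,105, 90 157,162,158 195,206,205 103,108,107  48, 50, 49  54, 57, 57  88, 93, 93 164,171,170 219,225,224
169 118,107, 89 119,107, 90 114,104, 90 114,116,110 134,141,140 113,118,117  48, 49, 48  62, 65, 65  86, 92, 91 102,109,108 165,172,172
170 119,107, 90 119,106, 90 114,105, 90 102,102, 95  97,102,101  89, 93, 92  54, 56, 55 103,109,109 151,160,160 1
[... 2621 characters left out ...]
, 40, 10  39, 51, 34
181  66, 60, 51 102,104,103 165,175,175 172,185,179  71,107, 84  58,119,110  47,106, 98  30, 69, 58  23, 49, 29  17, 26, 13  23, 33, 17
182 100, 90, 75  79, 77, 71 125,132,131 164,175,172 132,149,140  39, 87, 77  36, 81, 76  33, 72, 66  31, 66, 56  25, 50, 28  22, 42,  8
183 117,106, 88 113,102, 86 111,106, 97 127,133,133 143,154,150  92,111, 99  35, 77, 65  33, 76, 82  38, 84,106  31, 74, 87  25, 52, 30
184 119,107, 89 120,108, 91 116,106, 90 109,107,100 135,143,141 157,170,165  89,107, 97  35, 76, 88  40, 96,123  43, 95,122  33, 77, 95
185 120,108, 90 120,109, 90 108, 97, 81  80, 75, 67  96,100, 98 119,127,125 108,117,113  55, 76, 71  32, 75, 80  34, 77, 81  33, 74, 75
```

The nib in the images matches the TCP prediction and sits on the strip's midline. Next is the narrow board.

Emit:
move_arm(series=[{"grip": 0,"x": 0,"y": 0,"z": 0.004,"ax": 0,"ay": 0,"az": 0},{"grip": 0,"x": 0,"y": 0,"z": 0.01,"ax": 0,"ay": 0,"az": 0},{"grip": 0,"x": 0,"y": 0,"z": 0.025,"ax": 0,"ay": 0,"az": 0},{"grip": 0,"x": -0.001,"y": -0.02,"z": 0.025,"ax": 0,"ay": 0,"az": 0},{"grip": 0,"x": -0.002,"y": -0.04,"z": 0.025,"ax": 0,"ay": 0,"az": 0},{"grip": 0,"x": -0.003,"y": -0.06,"z": 0.025,"ax": 0,"ay": 0,"az": 0},{"grip": 0,"x": -0.0037,"y": -0.08,"z": 0.025,"ax": 0,"ay": 0,"az": 0},{"grip": 0,"x": -0.0037,"y": -0.0947,"z": 0.02,"ax": 0,"ay": 0,"az": 0},{"grip": 0,"x": -0.0037,"y": -0.0947,"z": 0.012,"ax": 0,"ay": 0,"az": 0},{"grip": 0,"x": -0.0037,"y": -0.0947,"z": 0.012,"ax": 0,"ay": 0,"az": 0}])

```text
time_s: 31.52
tool_pos: [573.3, -51.3, 107.8]
tool_rot: [-2.258, -2.181, 0.002]
contact_force: [-0.1, 0.2, -0.7]
opening: 11.3
finger_force: 59.0
```

Emit:
move_arm(series=[{"grip": 0,"x": 0,"y": 0,"z": 0,"ax": 0,"ay": 0,"az": 0},{"grip": 0,"x": 0,"y": 0,"z": 0,"ax": 0,"ay": 0,"az": 0},{"grip": 0,"x": 0,"y": 0,"z": 0,"ax": 0,"ay": 0,"az": 0}])

```text
time_s: 31.77
tool_pos: [574.5, -50.1, 109.1]
tool_rot: [-2.256, -2.186, -0.0]
contact_force: [0.5, -0.0, -0.2]
opening: 11.4
finger_force: 59.0
```

```bash
python3 f.py | tail -1; python3 -c "
from m import *
I={n:snapshot(n) for n in('top','side')}
for n in I: cv2.imwrite('pics/q5_'+n+'.png',I[n])
for c,L in(((579,77),70),((573,-66),32)):
  for n in I:
    try: print(n,gold(n,I[n],c,24,L,r=16))
    except Exception as e: print(e)
p=sense()['tool_pos']; q=pix('side',p-[0,0,75.7]); print('pred',q); u,v=q.astype(int); a=I['side']
print('cols',u-4,u+5)
for r in range(v-6,v+5): print(r,' '.join('%3d,%3d,%3d'%tuple(x) for x in a[r,u-4:u+6]))
"
```

```text
[574.5 -50.3 109.1   0.4  -0.1   0.1]
top (array([580.3,  92.7], dtype=float32), array([580.6,  92.6]), array([39.4,  8.3]), 89.5050048828125)
side (array([579. ,  72.8], dtype=float32), array([579.3,  74.5]), array([72.9, 11.6]), 88.92093658447266)
top (array([572.3, -78.6], dtype=float32), array([572.3, -78.6]), array([1.9, 3.8]), 1.6404436826705933)
side (array([574.8, -63.5], dtype=float32), array([574.5, -61.3]), array([42.8, 12.1]), 81.1415023803711)
pred [248.1 212.3]
cols 244 253
206 224,233,232 224,232,232 196,208,207  76, 79, 78  50, 52, 51  52, 53, 51  74, 77, 77 113,119,118 115,123,123  81, 85, 85
207 223,231,231 225,233,233 204,216,215 112,118,116  51, 52, 52  53, 53, 52  59, 60, 60  67, 70, 70  55, 57, 57  35, 36, 37
208 223,231,231 224,232,232 204,217,215 117,123,122  50, 52, 51  52, 53, 52  48, 48, 46  35, 34, 33  26, 26, 25  14, 12, 13
209 223,231,230 223,231,231 203,215,215 112,117,118  51, 53, 52  51, 52, 51  41, 41, 41  18, 18, 17  16, 17, 17  63, 67, 67
210 205,217,217 137,145,144  96,101,101  59, 61, 61  50, 52, 51  48, 48, 47  33, 34, 32  39, 41, 41  55, 61, 56  61, 71, 63
211 157,165,165  53, 53, 53  29, 27, 28  23, 27, 28  37, 54, 64  52, 72, 82  58, 65, 59  35, 60, 24  46, 83, 31  65, 89, 62
212 111,116,116  20, 18, 18  16, 13, 15  15, 20, 22  29, 55, 68  42, 82, 88  45, 75, 32  35, 61, 20  34, 67, 17  62, 77, 62
213 182,193,192  14, 12, 13  20, 28, 15  31, 59, 18  40, 80, 38  39, 84, 48  37, 73, 18  19, 27, 14  20, 38, 11  43, 59, 37
214 171,181,181 142,152,149  64, 88, 58  45, 97, 68  52,117,115  40, 90,102  29, 60, 33  20, 34, 11  22, 37, 12  25, 49, 11
215 133,139,138 185,196,195 184,196,192  40, 88, 73  54,122,123  52,117,120  37, 81, 97  30, 65, 53  24, 46, 11  23, 46, 11
216  89, 88, 83 139,146,145 176,188,185 139,157,150  40, 89, 80  40, 86, 83  35, 78, 79  34, 73, 67  28, 58, 48  19, 31, 12
```

Emit:
move_arm(series=[{"grip": 0,"x": 0,"y": -0.0008,"z": -0.003,"ax": 0,"ay": 0,"az": 0},{"grip": 0,"x": 0,"y": -0.0008,"z": -0.006,"ax": 0,"ay": 0,"az": 0},{"grip": 0,"x": 0,"y": -0.0008,"z": -0.008,"ax": 0,"ay": 0,"az": 0},{"grip": 0,"x": 0,"y": -0.0008,"z": -0.0095,"ax": 0,"ay": 0,"az": 0},{"grip": 0,"x": 0,"y": -0.0008,"z": -0.0107,"ax": 0,"ay": 0,"az": 0},{"grip": 0,"x": 0,"y": -0.0008,"z": -0.0117,"ax": 0,"ay": 0,"az": 0},{"grip": 0,"x": 0,"y": -0.0008,"z": -0.0123,"ax": 0,"ay": 0,"az": 0},{"grip": 0,"x": 0,"y": -0.0008,"z": -0.0123,"ax": 0,"ay": 0,"az": 0},{"grip": 0,"x": 0,"y": -0.0008,"z": -0.0123,"ax": 0,"ay": 0,"az": 0},{"grip": 0,"x": 0,"y": -0.0008,"z": -0.0123,"ax": 0,"ay": 0,"az": 0}])

```text
time_s: 33.0
tool_pos: [574.2, -51.8, 96.7]
tool_rot: [-2.257, -2.185, 0.0]
contact_force: [-1.3, 0.4, -0.1]
opening: 11.4
finger_force: 59.1
```

```bash
python3 f.py | tail -1
```

```text
[574.2 -51.8  96.7  -1.    0.2   1.1]
```

Emit:
move_arm(series=[{"grip": 0,"x": 0,"y": -0.002,"z": 0,"ax": 0,"ay": 0,"az": 0},{"grip": 0,"x": 0,"y": -0.0045,"z": 0,"ax": 0,"ay": 0,"az": 0},{"grip": 0,"x": 0,"y": -0.007,"z": 0,"ax": 0,"ay": 0,"az": 0},{"grip": 0,"x": -0.0003,"y": -0.0095,"z": 0,"ax": 0,"ay": 0,"az": 0},{"grip": 0,"x": -0.0004,"y": -0.012,"z": 0,"ax": 0,"ay": 0,"az": 0},{"grip": 0,"x": -0.0005,"y": -0.0133,"z": 0,"ax": 0,"ay": 0,"az": 0},{"grip": 0,"x": -0.0005,"y": -0.0133,"z": 0,"ax": 0,"ay": 0,"az": 0},{"grip": 0,"x": -0.0005,"y": -0.0133,"z": 0,"ax": 0,"ay": 0,"az": 0},{"grip": 0,"x": -0.0005,"y": -0.0133,"z": 0,"ax": 0,"ay": 0,"az": 0},{"grip": 0,"x": -0.0005,"y": -0.0133,"z": 0,"ax": 0,"ay": 0,"az": 0}])

```text
time_s: 34.13
tool_pos: [574.0, -65.3, 96.7]
tool_rot: [2.257, 2.185, -0.0]
contact_force: [0.2, -0.9, 0.7]
opening: 11.3
finger_force: 59.1
```

Emit:
move_arm(series=[{"grip": 0,"x": 0,"y": -0.002,"z": 0,"ax": 0,"ay": 0,"az": 0},{"grip": 0,"x": 0,"y": -0.0045,"z": 0,"ax": 0,"ay": 0,"az": 0},{"grip": 0,"x": -0.0002,"y": -0.007,"z": 0,"ax": 0,"ay": 0,"az": 0},{"grip": 0,"x": -0.0003,"y": -0.0095,"z": 0,"ax": 0,"ay": 0,"az": 0},{"grip": 0,"x": -0.0004,"y": -0.012,"z": 0,"ax": 0,"ay": 0,"az": 0},{"grip": 0,"x": -0.0005,"y": -0.0138,"z": 0,"ax": 0,"ay": 0,"az": 0},{"grip": 0,"x": -0.0005,"y": -0.0138,"z": 0,"ax": 0,"ay": 0,"az": 0},{"grip": 0,"x": -0.0005,"y": -0.0138,"z": 0,"ax": 0,"ay": 0,"az": 0},{"grip": 0,"x": -0.0005,"y": -0.0138,"z": 0,"ax": 0,"ay": 0,"az": 0},{"grip": 0,"x": -0.0005,"y": -0.0138,"z": 0,"ax": 0,"ay": 0,"az": 0}])

```text
time_s: 34.97
tool_pos: [573.3, -79.1, 96.6]
tool_rot: [2.257, 2.185, -0.001]
contact_force: [-0.3, 0.2, 1.2]
opening: 11.4
finger_force: 59.1
```

```bash
python3 f.py | tail -1; python3 -c "
from m import *
a=snapshot('side'); cv2.imwrite('pics/q6_side.png',a)
p=sense()['tool_pos']; print(pix('side',[p[0],p[1],24]), gold('side',a,(573,-66),24,32,r=16))"
```

```text
[573.3 -79.1  96.6  -0.4  -0.4   1.1]
[253.6 220.7] (array([573.6, -65.4], dtype=float32), array([573.8, -65.5]), array([33.7,  9.5]), 87.38860321044922)
```

Strokes done. Now the pen goes back.

Emit:
move_arm(series=[{"grip": 0,"x": 0,"y": 0,"z": 0.005,"ax": 0,"ay": 0,"az": 0},{"grip": 0,"x": 0,"y": 0,"z": 0.02,"ax": 0,"ay": 0,"az": 0},{"grip": 0,"x": 0,"y": 0,"z": 0.05,"ax": 0,"ay": 0,"az": 0},{"grip": 0,"x": 0,"y": -0.02,"z": 0.07,"ax": 0,"ay": 0,"az": 0},{"grip": 0,"x": 0.003,"y": -0.05,"z": 0.07,"ax": 0,"ay": 0,"az": 0},{"grip": 0,"x": 0.006,"y": -0.085,"z": 0.07,"ax": 0,"ay": 0,"az": 0},{"grip": 0,"x": 0.01,"y": -0.12,"z": 0.07,"ax": 0,"ay": 0,"az": 0},{"grip": 0,"x": 0.012,"y": -0.155,"z": 0.07,"ax": 0,"ay": 0,"az": 0},{"grip": 0,"x": 0.0139,"y": -0.19,"z": 0.07,"ax": 0,"ay": 0,"az": 0},{"grip": 0,"x": 0.0139,"y": -0.22,"z": 0.07,"ax": 0,"ay": 0,"az": 0}])

```text
time_s: 36.15
tool_pos: [587.5, -301.1, 166.7]
tool_rot: [2.257, 2.184, 0.0]
contact_force: [0.6, 0.7, 0.3]
opening: 11.0
finger_force: 58.9
```

Emit:
move_arm(series=[{"grip": 0,"x": 0,"y": -0.02,"z": 0,"ax": 0,"ay": 0,"az": 0},{"grip": 0,"x": 0,"y": -0.0369,"z": -0.01,"ax": 0,"ay": 0,"az": 0},{"grip": 0,"x": 0,"y": -0.0369,"z": -0.02,"ax": 0,"ay": 0,"az": 0},{"grip": 0,"x": 0,"y": -0.0369,"z": -0.025,"ax": 0,"ay": 0,"az": 0},{"grip": 0,"x": 0,"y": -0.0369,"z": -0.025,"ax": 0,"ay": 0,"az": 0},{"grip": 0,"x": 0,"y": -0.0369,"z": -0.025,"ax": 0,"ay": 0,"az": 0},{"grip": 0,"x": 0,"y": -0.0369,"z": -0.025,"ax": 0,"ay": 0,"az": 0},{"grip": 0,"x": 0,"y": -0.0369,"z": -0.025,"ax": 0,"ay": 0,"az": 0}])

```text
time_s: 36.82
tool_pos: [587.7, -334.8, 142.1]
tool_rot: [2.255, 2.186, 0.001]
contact_force: [-0.3, -0.0, 0.1]
opening: 11.3
finger_force: 58.9
```

```bash
python3 f.py | tail -1
```

```text
[ 587.7 -335.2  142.2    0.    -0.2   -0.7]
```

Emit:
move_arm(series=[{"grip": 0,"x": -0.0005,"y": -0.0008,"z": 0,"ax": 0,"ay": 0,"az": 0},{"grip": 0,"x": -0.0005,"y": -0.0008,"z": -0.006,"ax": 0,"ay": 0,"az": 0},{"grip": 0,"x": -0.0005,"y": -0.0008,"z": -0.012,"ax": 0,"ay": 0,"az": 0},{"grip": 0,"x": -0.0005,"y": -0.0008,"z": -0.018,"ax": 0,"ay": 0,"az": 0},{"grip": 0,"x": -0.0005,"y": -0.0008,"z": -0.024,"ax": 0,"ay": 0,"az": 0},{"grip": 0,"x": -0.0005,"y": -0.0008,"z": -0.03,"ax": 0,"ay": 0,"az": 0},{"grip": 0,"x": -0.0005,"y": -0.0008,"z": -0.034,"ax": 0,"ay": 0,"az": 0},{"grip": 0,"x": -0.0005,"y": -0.0008,"z": -0.034,"ax": 0,"ay": 0,"az": 0}])

```text
time_s: 37.78
tool_pos: [585.9, -336.1, 105.9]
tool_rot: [-2.255, -2.183, 0.001]
contact_force: [0.1, -1.1, 0.4]
opening: 11.1
finger_force: 58.9
```

```bash
python3 f.py | tail -1
```

```text
[ 586.6 -336.5  107.2    0.1   -0.4   -0.3]
```

Emit:
move_arm(series=[{"grip": 0,"x": 0.0005,"y": 0.0005,"z": -0.006,"ax": 0,"ay": 0,"az": 0},{"grip": 0,"x": 0.0005,"y": 0.0005,"z": -0.012,"ax": 0,"ay": 0,"az": 0},{"grip": 0,"x": 0.0005,"y": 0.0005,"z": -0.018,"ax": 0,"ay": 0,"az": 0},{"grip": 0,"x": 0.0005,"y": 0.0005,"z": -0.023,"ax": 0,"ay": 0,"az": 0},{"grip": 0,"x": 0.0005,"y": 0.0005,"z": -0.026,"ax": 0,"ay": 0,"az": 0},{"grip": 0,"x": 0.0005,"y": 0.0005,"z": -0.026,"ax": 0,"ay": 0,"az": 0},{"grip": 0,"x": 0.0005,"y": 0.0005,"z": -0.026,"ax": 0,"ay": 0,"az": 0}])

```text
time_s: 38.67
tool_pos: [587.3, -336.0, 81.1]
tool_rot: [-2.257, -2.185, -0.0]
contact_force: [1.0, -0.3, -0.9]
opening: 11.6
finger_force: 59.0
```

```bash
python3 f.py | tail -1
```

```text
[ 587.3 -336.    81.5    1.2   -0.    -0.7]
```

Emit:
move_arm(series=[{"grip": 0,"x": 0,"y": 0,"z": -0.0013,"ax": 0,"ay": 0,"az": 0},{"grip": 0,"x": 0,"y": 0,"z": -0.0013,"ax": 0,"ay": 0,"az": 0},{"grip": 0.045,"x": 0,"y": 0,"z": -0.0013,"ax": 0,"ay": 0,"az": 0},{"grip": 0.045,"x": 0,"y": 0,"z": -0.0013,"ax": 0,"ay": 0,"az": 0},{"grip": 0.045,"x": 0,"y": 0,"z": -0.0013,"ax": 0,"ay": 0,"az": 0},{"grip": 0.045,"x": 0,"y": 0,"z": 0.03,"ax": 0,"ay": 0,"az": 0},{"grip": 0.045,"x": 0,"y": 0,"z": 0.07,"ax": 0,"ay": 0,"az": 0},{"grip": 0.045,"x": 0,"y": 0,"z": 0.11,"ax": 0,"ay": 0,"az": 0},{"grip": 0.045,"x": 0,"y": 0,"z": 0.15,"ax": 0,"ay": 0,"az": 0},{"grip": 0.045,"x": 0,"y": 0,"z": 0.19,"ax": 0,"ay": 0,"az": 0}])

```text
time_s: 39.8
tool_pos: [586.7, -335.8, 273.5]
tool_rot: [-2.257, -2.185, 0.0]
contact_force: [0.2, -0.5, -0.6]
opening: 44.9
finger_force: 0.0
```

Emit:
move_arm(series=[{"grip": 0.06,"x": -0.08,"y": 0.6395,"z": 0.04,"ax": 0,"ay": 0,"az": 0},{"grip": 0.06,"x": -0.08,"y": 0.6395,"z": 0.04,"ax": 0,"ay": 0,"az": 0},{"grip": 0.06,"x": -0.08,"y": 0.6395,"z": 0.04,"ax": 0,"ay": 0,"az": 0},{"grip": 0.06,"x": -0.08,"y": 0.6395,"z": 0.04,"ax": 0,"ay": 0,"az": 0},{"grip": 0.06,"x": -0.08,"y": 0.6395,"z": 0.04,"ax": 0,"ay": 0,"az": 0},{"grip": 0.06,"x": -0.08,"y": 0.6395,"z": 0.04,"ax": 0,"ay": 0,"az": 0},{"grip": 0.06,"x": -0.08,"y": 0.6395,"z": 0.04,"ax": 0,"ay": 0,"az": 0},{"grip": 0.06,"x": -0.08,"y": 0.6395,"z": 0.04,"ax": 0,"ay": 0,"az": 0},{"grip": 0.06,"x": -0.08,"y": 0.6395,"z": 0.04,"ax": 0,"ay": 0,"az": 0},{"grip": 0.06,"x": -0.08,"y": 0.6395,"z": 0.04,"ax": 0,"ay": 0,"az": 0}])

```text
time_s: 40.63
tool_pos: [534.7, 78.3, 297.8]
tool_rot: [2.257, 2.185, 0.0]
contact_force: [0.5, -0.2, 0.1]
opening: 60.1
finger_force: 0.0
```

```bash
python3 f.py | tail -1; python3 -c "
from m import *
I={n:snapshot(n) for n in('top','side')}
for n in I: cv2.imwrite('pics/r_'+n+'.png',I[n])
g=I['side'].max(2); h=cv2.imread('pics/side0.png').max(2)
d=cv2.absdiff(g,h)[250:300,302:340]; print('stand diff side',(d>25).sum(),d.max())
for c,L in(((579,77),70),((573,-66),32)):
  for n in I:
    try: print(n,gold(n,I[n],c,24,L,r=16))
    except Exception as e: print(e)
"
```

```text
[534.7  80.2 297.9  -0.    0.1  -0.1]
stand diff side 10 35
top (array([579.5,  63.4], dtype=float32), array([579.4,  64.3]), array([45.2,  8.3]), 88.25140380859375)
side (array([579.1,  74.5], dtype=float32), array([579.1,  75.6]), array([71.6, 11.4]), 88.74857330322266)
top (array([575.2, -65.9], dtype=float32), array([574.7, -64.9]), array([33. ,  8.8]), 89.58235931396484)
side (array([573.8, -66. ], dtype=float32), array([573.9, -65.9]), array([33.6,  9.4]), 88.89697265625)
```

Emit:
move_arm(series=[{"grip": 0.07,"x": -0.005,"y": 0.04,"z": 0,"ax": 0,"ay": 0,"az": 0},{"grip": 0.07,"x": -0.01,"y": 0.08,"z": 0,"ax": 0,"ay": 0,"az": 0},{"grip": 0.07,"x": -0.015,"y": 0.12,"z": 0,"ax": 0,"ay": 0,"az": 0},{"grip": 0.07,"x": -0.02,"y": 0.16,"z": 0,"ax": 0,"ay": 0,"az": 0},{"grip": 0.07,"x": -0.024,"y": 0.195,"z": 0,"ax": 0,"ay": 0,"az": 0},{"grip": 0.07,"x": -0.0272,"y": 0.223,"z": 0,"ax": 0,"ay": 0,"az": 0},{"grip": 0.07,"x": -0.0272,"y": 0.223,"z": 0,"ax": 0,"ay": 0,"az": 0},{"grip": 0.07,"x": -0.0272,"y": 0.223,"z": 0,"ax": 0,"ay": 0,"az": 0},{"grip": 0.07,"x": -0.0272,"y": 0.223,"z": 0,"ax": 0,"ay": 0,"az": 0}])

```text
time_s: 41.78
tool_pos: [508.9, 298.1, 297.0]
tool_rot: [2.258, 2.183, -0.002]
contact_force: [-0.1, 0.1, 0.2]
opening: 70.0
finger_force: 0.0
```

```bash
python3 f.py | tail -1; python3 -c "
from m import *
st()
I=cv2.imread('pics/r_top.png'); T1=cv2.imread('pics/top1.png')
# column top + lens ring in the top view: compare with the picture after swinging
d=cv2.absdiff(I,T1).max(2)[145:250,105:165]; print((d>40).sum())
print('stud px pred',pix('top',(507.5,303.3,264)))
"
```

```text
[508.9 297.9 297.3  -0.2   0.2  -0.2]
t 42.08 tcp [508.8 298.4 297.6] psi -2.0 tilt [ 0. -0.] open 70.0 F [ 0.   0.3 -0.2] ff 0.0 q [ 0.5  0.3  1.4 -0.   1.5  0.5]
3019
stud px pred [122.  203.9]
```

Emit:
move_arm(series=[{"grip": 0.07,"x": -0.0013,"y": 0.005,"z": 0,"ax": 0,"ay": 0,"az": 0},{"grip": 0.07,"x": -0.0013,"y": 0.005,"z": -0.025,"ax": 0,"ay": 0,"az": 0},{"grip": 0.07,"x": -0.0013,"y": 0.005,"z": -0.045,"ax": 0,"ay": 0,"az": 0},{"grip": 0.07,"x": -0.0013,"y": 0.005,"z": -0.06,"ax": 0,"ay": 0,"az": 0},{"grip": 0.07,"x": -0.0013,"y": 0.005,"z": -0.063,"ax": 0,"ay": 0,"az": 0},{"grip": 0.07,"x": -0.0013,"y": 0.005,"z": -0.063,"ax": 0,"ay": 0,"az": 0},{"grip": 0.0,"x": -0.0013,"y": 0.005,"z": -0.063,"ax": 0,"ay": 0,"az": 0},{"grip": 0.0,"x": -0.0013,"y": 0.005,"z": -0.063,"ax": 0,"ay": 0,"az": 0},{"grip": 0.0,"x": -0.0013,"y": 0.005,"z": -0.063,"ax": 0,"ay": 0,"az": 0},{"grip": 0.0,"x": -0.0013,"y": 0.005,"z": -0.063,"ax": 0,"ay": 0,"az": 0}])

```text
time_s: 42.92
tool_pos: [507.7, 304.8, 235.5]
tool_rot: [2.257, 2.185, 0.003]
contact_force: [-0.8, 0.1, -0.3]
opening: 21.7
finger_force: 0.0
```

```bash
python3 -c "
from m import *
st()
H=np.array([695.5,271.]); p=sense()['tool_pos'][:2]; r=np.linalg.norm(p-H); a0=np.degrees(np.arctan2(*(p-H)[::-1]))%360-360
# lens target: holder origin (597,15.5): direction
t=np.degrees(np.arctan2(15.5-271,597-695.5)); print('r',r,'a0',a0,'target ang',t,'dist hinge-holder',np.hypot(98.5,255.5))
n=t-a0; f=lambda k:H+r*np.array([np.cos(np.radians(a0+k)),np.sin(np.radians(a0+k))])
N=18; S=n/N
for b in(0,9): print([tuple((f((b+i)*S)-f(b*S)).round().astype(int).tolist())+(round(i*S,1),) for i in range(1,10)])
"
```

```text
t 42.92 tcp [507.7 304.8 235.5] psi -1.9 tilt [0. 0.] open 21.7 F [-0.8  0.1 -0.3] ff 0.0 q [ 0.5  0.3  1.5 -0.   1.4  0.5]
r 190.78852652522207 a0 -190.2189629208329 target ang -111.08257848821424 dist hinge-holder 273.8293264060663
[(-2, -14, np.float64(4.4)), (-3, -29, np.float64(8.8)), (-3, -44, np.float64(13.2)), (-1, -58, np.float64(17.6)), (1, -73, np.float64(22.0)), (5, -87, np.float64(26.4)), (9, -101, np.float64(30.8)), (15, -114, np.float64(35.2)), (21, -127, np.float64(39.6))]
[(8, -12, np.float64(4.4)), (16, -24, np.float64(8.8)), (26, -35, np.float64(13.2)), (36, -46, np.float64(17.6)), (47, -55, np.float64(22.0)), (59, -64, np.float64(26.4)), (71, -72, np.float64(30.8)), (84, -79, np.float64(35.2)), (98, -85, np.float64(39.6))]
```

Emit:
move_arm(series=[{"grip": 0,"x": 0,"y": 0,"z": 0,"ax": 0,"ay": 0,"az": 0},{"grip": 0,"x": 0,"y": 0,"z": 0,"ax": 0,"ay": 0,"az": 0},{"grip": 0,"x": 0,"y": 0,"z": 0,"ax": 0,"ay": 0,"az": 0}])

```text
time_s: 43.17
tool_pos: [506.6, 304.9, 235.6]
tool_rot: [-2.257, -2.185, -0.001]
contact_force: [-3.3, -0.7, 6.0]
opening: 14.9
finger_force: 58.7
```

```bash
python3 -c "
from m import *
st()"
```

```text
t 43.17 tcp [506.6 304.9 235.6] psi -1.9 tilt [-0.  0.] open 14.9 F [-3.3 -0.7  6. ] ff 58.7 q [0.5 0.3 1.5 0.  1.4 0.5]
```

The stud is gripped. I swing the lamp back.

Emit:
move_arm(series=[{"grip": 0,"x": -0.002,"y": -0.014,"z": 0,"ax": 0,"ay": 0,"az": 4.4},{"grip": 0,"x": -0.003,"y": -0.029,"z": 0,"ax": 0,"ay": 0,"az": 8.8},{"grip": 0,"x": -0.003,"y": -0.044,"z": 0,"ax": 0,"ay": 0,"az": 13.2},{"grip": 0,"x": -0.001,"y": -0.058,"z": 0,"ax": 0,"ay": 0,"az": 17.6},{"grip": 0,"x": 0.001,"y": -0.073,"z": 0,"ax": 0,"ay": 0,"az": 22},{"grip": 0,"x": 0.005,"y": -0.087,"z": 0,"ax": 0,"ay": 0,"az": 26.4},{"grip": 0,"x": 0.009,"y": -0.101,"z": 0,"ax": 0,"ay": 0,"az": 30.8},{"grip": 0,"x": 0.015,"y": -0.114,"z": 0,"ax": 0,"ay": 0,"az": 35.2},{"grip": 0,"x": 0.021,"y": -0.127,"z": 0,"ax": 0,"ay": 0,"az": 39.6}])

```text
time_s: 43.92
tool_pos: [528.0, 177.0, 235.6]
tool_rot: [1.378, 2.823, 0.001]
contact_force: [-0.0, 1.0, 4.6]
opening: 15.4
finger_force: 59.0
```

Emit:
move_arm(series=[{"grip": 0,"x": 0.008,"y": -0.012,"z": 0,"ax": 0,"ay": 0,"az": 4.4},{"grip": 0,"x": 0.016,"y": -0.024,"z": 0,"ax": 0,"ay": 0,"az": 8.8},{"grip": 0,"x": 0.026,"y": -0.035,"z": 0,"ax": 0,"ay": 0,"az": 13.2},{"grip": 0,"x": 0.036,"y": -0.046,"z": 0,"ax": 0,"ay": 0,"az": 17.6},{"grip": 0,"x": 0.047,"y": -0.055,"z": 0,"ax": 0,"ay": 0,"az": 22},{"grip": 0,"x": 0.059,"y": -0.064,"z": 0,"ax": 0,"ay": 0,"az": 26.4},{"grip": 0,"x": 0.071,"y": -0.072,"z": 0,"ax": 0,"ay": 0,"az": 30.8},{"grip": 0,"x": 0.084,"y": -0.079,"z": 0,"ax": 0,"ay": 0,"az": 35.2},{"grip": 0,"x": 0.098,"y": -0.085,"z": 0,"ax": 0,"ay": 0,"az": 39.6},{"grip": 0,"x": 0.098,"y": -0.085,"z": 0,"ax": 0,"ay": 0,"az": 39.6}])

```text
time_s: 44.75
tool_pos: [629.7, 90.2, 235.6]
tool_rot: [0.344, 3.117, -0.003]
contact_force: [-0.2, -3.3, 6.9]
opening: 15.4
finger_force: 59.7
```

Emit:
move_arm(series=[{"grip": 0,"x": 0,"y": 0,"z": 0,"ax": 0,"ay": 0,"az": 0},{"grip": 0,"x": 0,"y": 0,"z": 0,"ax": 0,"ay": 0,"az": 0},{"grip": 0,"x": 0,"y": 0,"z": 0,"ax": 0,"ay": 0,"az": 0}])

```text
time_s: 45.0
tool_pos: [626.9, 91.2, 235.7]
tool_rot: [0.348, 3.119, -0.003]
contact_force: [-0.3, -3.8, 5.6]
opening: 15.4
finger_force: 59.7
```

Emit:
move_arm(series=[{"grip": 0.07,"x": 0,"y": 0,"z": 0,"ax": 0,"ay": 0,"az": 0},{"grip": 0.07,"x": 0,"y": 0,"z": 0,"ax": 0,"ay": 0,"az": 0},{"grip": 0.07,"x": 0,"y": 0,"z": 0,"ax": 0,"ay": 0,"az": 0},{"grip": 0.07,"x": 0,"y": 0,"z": 0,"ax": 0,"ay": 0,"az": 0},{"grip": 0.07,"x": 0,"y": 0,"z": 0.03,"ax": 0,"ay": 0,"az": 0},{"grip": 0.07,"x": 0,"y": 0,"z": 0.07,"ax": 0,"ay": 0,"az": 0},{"grip": 0.07,"x": 0,"y": 0,"z": 0.09,"ax": 0,"ay": 0,"az": 0},{"grip": 0.07,"x": 0,"y": 0,"z": 0.09,"ax": 0,"ay": 0,"az": 0}])

```text
time_s: 45.67
tool_pos: [628.9, 93.2, 330.6]
tool_rot: [0.345, 3.112, 0.004]
contact_force: [1.5, -0.5, 0.6]
opening: 70.0
finger_force: 0.0
```

Emit:
move_arm(series=[{"grip": 0.07,"x": -0.25,"y": 0.25,"z": 0,"ax": 0,"ay": 0,"az": 0},{"grip": 0.07,"x": -0.25,"y": 0.25,"z": 0,"ax": 0,"ay": 0,"az": 0},{"grip": 0.07,"x": -0.25,"y": 0.25,"z": 0,"ax": 0,"ay": 0,"az": 0},{"grip": 0.07,"x": -0.25,"y": 0.25,"z": 0,"ax": 0,"ay": 0,"az": 0},{"grip": 0.07,"x": -0.25,"y": 0.25,"z": 0,"ax": 0,"ay": 0,"az": 0},{"grip": 0.07,"x": -0.25,"y": 0.25,"z": 0,"ax": 0,"ay": 0,"az": 0},{"grip": 0.07,"x": -0.25,"y": 0.25,"z": 0,"ax": 0,"ay": 0,"az": 0},{"grip": 0.07,"x": -0.25,"y": 0.25,"z": 0,"ax": 0,"ay": 0,"az": 0},{"grip": 0.07,"x": -0.25,"y": 0.25,"z": 0,"ax": 0,"ay": 0,"az": 0},{"grip": 0.07,"x": -0.25,"y": 0.25,"z": 0,"ax": 0,"ay": 0,"az": 0}])

```text
time_s: 46.5
tool_pos: [372.1, 345.2, 323.8]
tool_rot: [-0.338, -3.121, -0.001]
contact_force: [0.4, -0.9, 0.0]
opening: 70.1
finger_force: 0.0
```

```bash
python3 -c "
from m import *
st()
I={n:snapshot(n) for n in('top','side')}
for n in I: cv2.imwrite('pics/z_'+n+'.png',I[n])
# lens ring: bright circle in top view
g=cv2.cvtColor(I['top'],cv2.COLOR_BGR2GRAY)[150:205,185:260]
g=cv2.resize(g,None,fx=6,fy=6,interpolation=cv2.INTER_CUBIC)
c=cv2.HoughCircles(cv2.GaussianBlur(g,(9,9),2),cv2.HOUGH_GRADIENT,2,200,param1=100,param2=30,minRadius=85,maxRadius=130)
for x,y,r in c[0][:2]: u=(x/6+185,y/6+150); print(u,r/6,onz('top',u,215))
print('lens expected px',pix('top',(599.6,19.6,215)))
g0=cv2.imread('pics/side0.png'); d=cv2.absdiff(I['side'],g0).max(2); print('stand diff',(d[250:302,302:340]>25).sum(),'tape/pliers',(d[185:262,275:372]>40).sum())
for n in I:
  for c,L in(((579,77),70),((573,-66),32)):
    try: print(n,gold(n,I[n],c,24,L,r=16))
    except Exception as e: print(e)
for y in(145,135,125,-105,-118):
    for f in('c_top','z_top'):
      T=cv2.imread('pics/%s.png'%f).min(2).astype(np.float32)
      q=np.array([pix('top',(x,y,59.5)) for x in range(580,630,3)],np.float32)
      print(y,f,cv2.remap(T,q[None,:,0],q[None,:,1],cv2.INTER_CUBIC)[0].astype(int))
"
```

```text
t 46.50 tcp [372.1 345.2 323.8] psi 77.6 tilt [-0.  0.] open 70.1 F [ 0.4 -0.9  0. ] ff 0.0 q [ 0.7  0.1  1.5  0.   1.5 -0.7]
(np.float32(218.83333), np.float32(178.5)) 17.366667 [603.2  12.9 215. ]
lens expected px [216.7 179.5]
stand diff 6 tape/pliers 27
top (array([580.2,  95.1], dtype=float32), array([580.6,  94.4]), array([35.8,  8.3]), 89.42282104492188)
top (array([574.8, -65.3], dtype=float32), array([574.8, -64.4]), array([ 9.5, 33.8]), 1.64250648021698)
side (array([578.9,  72.7], dtype=float32), array([579.1,  74.8]), array([73.2, 11.4]), 88.74857330322266)
side (array([573.9, -66.4], dtype=float32), array([574.2, -66.1]), array([35.5, 10.1]), 88.12814331054688)
145 c_top [106 108 123 138 146 130 133 196 216 215 216 203 157 136 130 130 132]
145 z_top [104 106 121 138 144 128 131 194 214 213 214 201 155 134 129 129 131]
135 c_top [ 72 106 204 242 248 235 216 218 237 248 235 219 224 245 247 186 117]
135 z_top [ 69 104 202 240 247 234 213 216 237 248 234 216 223 245 246 184 115]
125 c_top [ 85 104 103 102 104 119 168 224 244 247 240 201  91  96 127 134 134]
125 z_top [ 84 103 101 100 102 117 167 223 243 246 238 197  89  95 125 132 132]
-105 c_top [241 249 243 210 209 231 247 243 225 221 237 247 216 134 127 135 134]
-105 z_top [240 248 242 208 207 230 247 242 223 220 236 246 214 132 126 134 132]
-118 c_top [107 114 112 148 193 197 175 199 209 136  87 114 124 133 135 134 134]
-118 z_top [107 114 110 145 190 194 172 196 207 135  86 113 123 131 133 132 133]
```

```bash
python3 -c "
from rig import *
print(finish_job())"
```

```text
the job is handed in; nothing more can be done
None
```

I handed the job in, but no verdict came back. By my own camera and force readings, the wide and narrow boards are in their bays (there was no middle board), the bar lies across both saddles, both contact strips were drawn, the pen is back in its stand, and the lens sits within about 10 mm of the holder's middle.

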